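# Line up a folding walking stick's hinge for its pin

## Robot

A 6-joint arm with a two-finger parallel gripper is mounted at the origin on the work surface. World frame = base frame: x ahead of the robot, y to its left, z up, the work surface at z = 0. Lengths are in mm, angles in rad, forces in N, time in s.
With the tool pointing down it reaches from about 325 to 925 mm from the base axis. Payload 3.1 kg.
Tool frame: the origin (TCP) lies at the very end of the fingers, on their centre line; the grasp point (between the pads) lies 19 mm behind it (bot.grasp_offset is the distance from the TCP to the grasp point, in mm); x points along the fingers, z is the direction in which the jaws open and shut, and the axes are right-handed (so a half turn about x gives the same grasp; the last joint's range is limited). The gripper opens to 85 mm and grips with 20 to 120 N. Pads are 22 mm wide; open, the fingers measure 114 mm over their backs; the gripper's body (76 mm by 85 mm) begins 54 mm behind the grasp point. The pads swing forward as they close: fully open they stand 13 mm farther back than shut.
Start: joints at [1.075, 0.217, 1.613, -0, 1.311, -0.112], TCP at [234.012, 579.55, 231.3] pointing down, gripper open.
Joint ranges: [-2.75, 2.75], [-0.78, 2.1], [0.31, 2.55], [-1.13, 4.27], [0.13, 2.63], [-2.58, 2.58]. Speed limits (rad/s): [2.79, 2.79, 3.14, 3.14, 3.14, 3.14].

## Interface

Orientations are given as a rotation vector (axis times angle).
In Python, from station import bot, imaging gives the robot as it stands.
- The arm moves only by the tool servo_tool, never from a script. Its argument "steps" is a list of rows, each an object of numbers: "wx", "wy", "wz": the turn, a rotation vector about the tool's x, y, z in degrees; "x", "y", "z": the shift along the tool's x, y, z in m; "grip": the closure, from -1 (fully open) to 1 (shut). A call has 1 to 8 rows; each row is the pose to reach, as a shift and turn from the pose commanded when the call began, along the tool's axes at that moment; what a row does not reach only later rows make up. A row lasts 1/8 s, in which the tool goes at most 62.5 mm and 10.7 degrees, less where a joint would pass 70% of its speed; a pose out of reach is approached as far as the arm can. A call with a gripper value outside its range is refused whole. The fingers move at their own pace and stop on an object; the grip force is fixed at half the most. Time passes only in rows, so rows that repeat a pose let the fingers close. It gives the time, the measured TCP pose, the force and the opening at its end, in the units of the state.
- bot.read_state(): the state, without advancing time (a new reading comes with each control period).
- imaging.read_camera(name): name is "scene" or "top"; returns a dict with "image" (420x560x3 uint8, blue, green, red), "z_map" (420x560 float32, mm along the optical axis (not along the pixel's ray), 0 where there is no reading), "mtx" (3x3 intrinsics, pixels), "k1" (the pictures are not rectified: a ray, as slopes to the right and down, at radius r is drawn at 1 + k1 r^2 times it, then the intrinsics apply), "R" (3x3) and "t" (3): a world point X has camera coordinates R X + t. Camera axes: x right, y down, z forward; pixel columns grow to the right and rows downward; lengths in mm; the calibration is good to about 2 mm. A picture is of the moment at which its call begins.
- bot.close_job(): hands the job in, once; it reports no verdict.
Trained networks look in a picture, given as the dict that the camera call returned (one of the last four; its "shot" number tells which), for a name from the list of things; names that differ only in an ending like _2 or _b are one class to them, and where a whole thing is asked for, a point or a joint stands for the part that bears it (a point fixed in the world has none). Each returns a list of dicts, best first, with "conf" (0 to 1); they miss things now and then, are a little off and sometimes report something else, mostly with a low value. They report only what shows in the picture. A call takes as long as a camera call. They do not tell look-alikes from the thing itself.
- imaging.find_in(picture, label): "rect" ([left, top, width, height] as shares, 0 to 1, of the picture: columns of its width, rows of its height, round what is visible of it).
- imaging.pinpoint(picture, label): "point" ([column, row] as shares, 0 to 1, of the picture: columns of its width, rows of its height: a listed point, or the origin of a listed thing).
The state is a dict: "t": time; "q": joint angles; "joint_velocities": joint speeds; "tau": joint torques, N m; "position": TCP position; "tool_rot": TCP orientation; "contact_force": force on the tool from outside, world axes, zero at the start; "ft_torque": the same for the moment, N m; "grip_width": opening from 0.0 (shut) to 1.0 (fully open).
Only numpy, scipy, OpenCV 4.12 (cv2) and the standard library are available. Lean on these libraries where they do the work, as an engineer would, in place of code of your own. Each camera call takes 0.05 s, during which the arm holds its last target.

## Task

Take the stick section with the steel hinge fork out of the rack, slide it all the way down into the hole of the bench block and let go of it. Then take the handle by its grip from its stand, lower its brass eye between the two fork cheeks until the cross holes line up so that a pin could be pushed straight through, and keep holding it there, upright and without pressing on the fork: the program finishes while the gripper is still holding the handle. Leave everything else where it is.

Things in the scene. Friction and masses are not known exactly. Their poses are not given: they have to be found in the camera images.
- shaft: lower stick section, loose, upright in any of the three rack holes, yaw varies, 152 mm tall, 0.2 kg: light wooden rod of 22 mm diameter with bevelled foot; from 95 to 120 mm a solid steel collar 26 x 26 mm square (fits no hole; grip it on either pair of faces); then two fork cheeks up to 152 mm. Origin: centre of the foot's underside; z up the rod, y along the cross hole, x along the slot
- fork_hole (a point): centre of the fork's 10 mm cross hole, midway between the cheeks, 139 mm above the shaft's foot; axes as the shaft. Cheeks: 26 mm wide (x), 6 mm thick (y), round tops 13 mm above this point. Slot between them: 14 mm (y), open at the top and on its x sides, its floor 19 mm below this point
- handle: dark wooden stick handle with a brass tongue, loose, 96 mm tall, 0.15 kg, standing in the stand with its tongue hidden in the slot and its ferrule on the stand's top. Grip bar along x from 70 to 96 mm up, 124 mm long, 24 mm wide (y); round neck and ferrule of 24 mm from 40 to 70 mm; tongue below. Origin: centre of the tongue's lower tip (10 mm above the table); z up, y along the eye hole
- eye_hole (a point): centre of the 10 mm hole in the brass tongue's round end (26 mm diameter), 13 mm above the handle's tip; axes as the handle. Tongue: 10 mm thick (y), 24 to 26 mm wide (x), 40 mm long. With the holes lined up its tip is 6 mm above the fork's slot floor, with 2 mm free beside each face; either way round fits; it would drop if let go
- block: bench block of light wood, 100 x 100 x 70 mm high, fixed to the table at a place and yaw that vary; one round hole in the middle of its top, 24 mm in diameter, 58 mm deep, with a 3 mm bevelled mouth. Origin: centre of its underside (z = 0 on the table), z up
- block_hole0 (a point): centre of the mouth of the bench block's hole, level with the block's top; z up. With the shaft fully in, the shaft's foot is 58 mm below this point
- rack: plywood rack, 240 (along x) x 70 x 50 mm high, fixed to the table at a place and yaw that vary, with three holes of 25 mm in a row along its x, 75 mm apart, 40 mm deep, floors 10 mm above the table. Origin: centre of its underside
- stand: plywood stand, 100 (x) x 70 (y) x 50 mm high, fixed at a place and yaw that vary, with one slot 31 mm (x) by 15 mm (y), 45 mm deep in the middle of its top, in which the handle's tongue stands. Origin: centre of its underside
- blank: bystander: plain wooden rod of 22 mm, 135 mm tall, upright in another rack hole; origin: centre of its foot
- tipped: bystander: dark wooden rod of 22 mm with a black rubber tip on top, 28 mm across, 130 mm tall in all, upright in another rack hole; origin: centre of its foot
- pin_tray: bystander: green plastic tray 120 x 90 x 30 mm with hinge pins, at the back of the table; origin: centre of its underside
- mallet: bystander: hammer lying at the back of the table
- driver: bystander: screwdriver with green handle lying at the left
- oil: bystander: amber bottle 60 mm across, 130 mm tall, standing at the back left; origin: centre of its underside
- wax: bystander: low metal can 76 mm across, 50 mm tall, standing at the back right; origin: centre of its underside
- ferrule: bystander: black rubber stick ferrule 38 mm across, 40 mm tall, standing at the right; origin: centre of its underside
There are look-alikes about, which are no part of the job. What is meant by the handle is not red, and is the smaller of those in its own colour.

How it is judged:
By the outcome, as a careful person would: the job done as asked, in the order asked, and still so for the second after the job is handed in, while the arm keeps its last pose, push and grip.
It also fails if it takes over 70 s, if anything falls off the work surface, if the arm or the gripper's body presses on something with over 40 N, if the wrist force passes 120 N, or if a joint passes its speed limit or range.

## Working session

There is one attempt and no reset: what is moved stays moved. The work goes in short steps, Python scripts to look and compute and a tool call to move; the robot and the scene stay as the last step left them, time stands still between calls to the robot, and variables do not carry over. Pictures are saved under pics/ and viewed, and the job is handed in when it is done.

Besides the shell and the picture viewer there is one more tool, called after "Emit:" by a JSON object that holds its "api" and its "payload", one argument or row to a line. servo_tool: Moves the arm, as the interface text tells. Its arguments: {"type":"object","properties":{"steps":{"type":"array"}},"required":["steps"]}

```bash
ls; mkdir -p pics; cat > h.py <<'E'
import numpy as np, cv2, pickle
from station import bot, imaging
def save(p,name): 
    cv2.imwrite('pics/'+name+'.png',p['image'])
    pickle.dump(p,open('pics/'+name+'.pkl','wb'))
def px2ray(p,u,v):
    K=p['mtx']; x=(u-K[0,2])/K[0,0]; y=(v-K[1,2])/K[1,1]
    rd=np.hypot(x,y); r=rd
    for _ in range(20): r=rd/(1+p['k1']*r*r)
    s=r/rd if rd>0 else 1
    return np.array([x*s,y*s,1.])
def on_z(p,u,v,z):
    d=np.array(p['R']).T@px2ray(p,u,v); c=-np.array(p['R']).T@np.array(p['t'])
    return c+d*(z-c[2])/d[2]
def by_depth(p,u,v,w=0):
    Z=p['z_map'][int(round(v)),int(round(u))]
    return np.array(p['R']).T@(px2ray(p,u,v)*Z-np.array(p['t']))
def proj(p,X):
    c=np.array(p['R'])@np.array(X,float)+np.array(p['t']); a=c[:2]/c[2]; a=a*(1+p['k1']*(a@a))
    return p['mtx'][0,0]*a[0]+p['mtx'][0,2], p['mtx'][1,1]*a[1]+p['mtx'][1,2]
def cloud(p):
    K=p['mtx'];H,W=p['z_map'].shape
    u,v=np.meshgrid(np.arange(W,dtype=float),np.arange(H,dtype=float))
    x=(u-K[0,2])/K[0,0]; y=(v-K[1,2])/K[1,1]; rd=np.hypot(x,y); r=rd.copy()
    for _ in range(20): r=rd/(1+p['k1']*r*r)
    s=np.where(rd>0,r/np.maximum(rd,1e-9),1)
    Z=p['z_map']; C=np.stack([x*s*Z,y*s*Z,Z],-1)
    X=(C-np.array(p['t']))@np.array(p['R']); X[Z<=0]=np.nan
    return X
E
python3 - <<'E'
from h import *
for n in ['scene','top']:
    p=imaging.read_camera(n); save(p,n+'0')
    print(n,p['mtx'],p['k1'],(-np.array(p['R']).T@p['t']))
    for l in ['shaft','fork_hole','handle','eye_hole','block','block_hole0','rack','stand','blank','tipped']:
        f=imaging.find_in(p,l); g=imaging.pinpoint(p,l)
        print(l,[(round(a['conf'],2),[round(x*k) for x,k in zip(a['rect'],(560,420,560,420))]) for a in f[:4]],[(round(a['conf'],2),[round(x*k,1) for x,k in zip(a['point'],(560,420))]) for a in g[:4]])
print(bot.read_state())
E
```

```text
pics
scene [[403.3162225    0.         277.32884336]
 [  0.         403.3162225  216.04993173]
 [  0.           0.           1.        ]] -0.008831569683216701 [1346.86955403 -501.71815057  695.33106081]
shaft [(0.67, [183, 243, 37, 30]), (0.51, [334, 191, 10, 29])] [(0.79, [336.6, 227.7])]
fork_hole [(0.71, [337, 187, 11, 30])] [(0.67, [339.4, 189.4]), (0.3, [340.2, 226.6])]
handle [(0.96, [179, 242, 39, 30]), (0.79, [101, 264, 46, 39]), (0.72, [134, 201, 66, 44])] [(0.95, [200.7, 276.1]), (0.84, [130.2, 303.0]), (0.67, [173.4, 242.6])]
eye_hole [(0.78, [103, 260, 46, 49]), (0.76, [180, 243, 41, 29]), (0.63, [243, 218, 49, 48]), (0.61, [137, 202, 64, 43])] [(0.82, [172.7, 241.6]), (0.73, [203.9, 274.4]), (0.62, [131.2, 300.2])]
block [(0.72, [177, 240, 41, 32]), (0.6, [241, 225, 51, 47]), (0.21, [322, 181, 12, 30])] [(0.87, [266.1, 254.4]), (0.71, [202.1, 275.2]), (0.21, [343.1, 188.5])]
block_hole0 [(0.98, [244, 219, 50, 50])] [(0.79, [269.6, 232.6])]
rack [(0.76, [311, 199, 59, 57])] [(0.91, [339.0, 232.2])]
stand [(0.94, [177, 256, 48, 40])] [(0.94, [201.9, 279.7])]
blank [(0.62,
[... 1182 characters left out ...]
[202, 218, 15, 13])] [(0.54, [213.9, 229.9])]
{'t': 2.1, 'q': array([ 1.07477032e+00,  2.16933430e-01,  1.61342038e+00,  9.24065713e-06,
        1.31129166e+00, -1.12211836e-01]), 'joint_velocities': array([ 0.00135395, -0.00020254,  0.00089986, -0.00014391,  0.00308655,
        0.00125384]), 'tau': array([ 2.11930187e-04, -3.96874774e+01, -3.04239964e+01, -1.67957214e-04,
        7.84896638e-04,  4.34222045e-06]), 'position': array([234.02207758, 579.53521408, 231.26882861]), 'tool_rot': array([-0.92201299,  1.36673246,  0.92198574]), 'contact_force': array([ 0.81927562, -0.48856256, -1.13356356]), 'ft_torque': array([ 0.07293871, -0.03099877, -0.03405538]), 'grip_width': 0.997496307247342}
```

```bash
python3 - <<'E'
import cv2
s=cv2.imread('pics/scene0.png'); t=cv2.imread('pics/top0.png')
cv2.imwrite('pics/sc_a.png',cv2.resize(s[170:320,90:380],(800,414),interpolation=cv2.INTER_CUBIC))
cv2.imwrite('pics/tp_a.png',cv2.resize(t[120:310,190:450],(800,585),interpolation=cv2.INTER_CUBIC))
E
```

```text
(no output)
```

View pics/scene0.png

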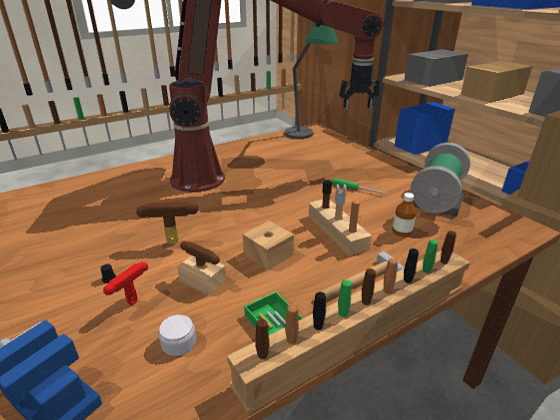

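View pics/sc_a.png

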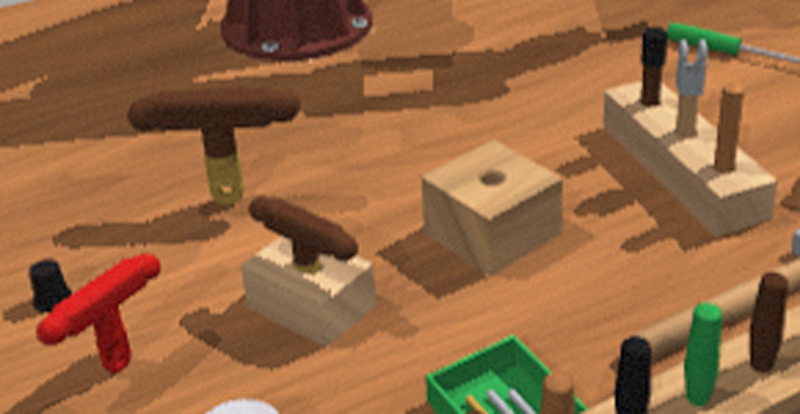

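View pics/tp_a.png

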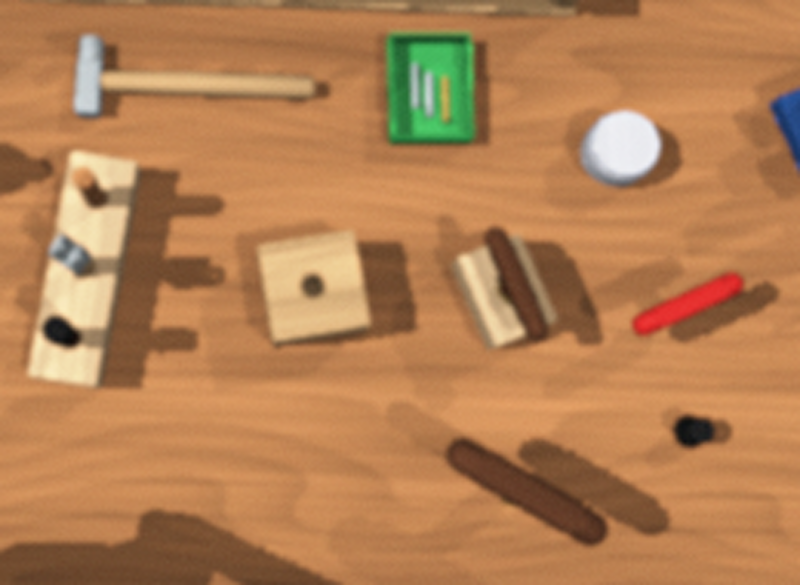

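The pictures show these handle candidates: brown in the stand at scene (200,255), a bigger brown one at (168,220), and a red one at (128,283). The small brown one in the stand is the handle. For the shaft, the fork is at scene (340,195), the middle rack hole. The tipped rod is at (325,192) and the blank at (354,215). Next I'll measure.

```bash
python3 - <<'E'
from h import *
P={n:pickle.load(open(f'pics/{n}0.pkl','rb')) for n in('scene','top')}
for n,p in P.items():
    X=cloud(p)
    def rect(lo,hi,c,r,name):
        m=(X[...,2]>lo)&(X[...,2]<hi)&(np.hypot(X[...,0]-c[0],X[...,1]-c[1])<r)
        q=X[m]
        if len(q)<4: print(n,name,len(q));return
        print(n,name,len(q),'minarea',cv2.minAreaRect(q[:,:2].astype(np.float32)),'mean',q.mean(0).round(1))
    rc=on_z(p,*((339,232) if n=='scene' else (219,212)),0 if n=='scene' else 0)
    print(n,'approx rack',rc)
    b=on_z(p,*((269.6,232.6) if n=='scene' else (291.6,213)),70); print('block hole',b)
    s=on_z(p,*((200,256) if n=='scene' else (358,211)),90); print('handle',s)
    f=on_z(p,*((340,189.4) if n=='scene' else (213,202)),149);print('fork',f)
    rect(64,76,b,90,'block'); rect(80,110,s,90,'handle'); rect(44,56,s,80,'stand'); rect(44,56,rc,160,'rack')
    rect(112,170,f,30,'fork'); rect(135,170,f,30,'cheeks');rect(100,170,f,110,'all')
E
```

```text
scene approx rack [577.44982136 221.21956855   0.        ]
block hole [553.01623745 -15.76075531  70.        ]
handle [ 573.52380422 -230.61312225   90.        ]
fork [572.85708737 213.25300523 149.        ]
scene block 798 minarea ((558.8885498046875, -24.482685089111328), (102.8951644897461, 103.16316223144531), 11.093194961547852) mean [562.6 -27.1  69.6]
scene handle 467 minarea ((564.8982543945312, -227.884033203125), (121.2928466796875, 25.49247932434082), 24.428630828857422) mean [ 571.9 -229.7   99.2]
scene stand 586 minarea ((562.3237915039062, -227.30804443359375), (104.57711029052734, 72.91421508789062), 23.930034637451172) mean [ 572.8 -233.6   49.6]
scene rack 879 minarea ((571.5462036132812, 216.08038330078125), (74.54020690917969, 246.6709747314453), 82.47386169433594) mean [589.9 207.   49.7]
scene fork 146 minarea ((573.68115234375, 215.24765014648438), (26.19202423095703, 30.790128707885742), 58.02454376220703) mean [578.2 211.5 134.6]
scene cheeks 60 minarea ((573.6309814453125, 214.67800903320312), (25.678714752197266, 26.112632751464844), 55.90152359008789) mean 
[... 724 characters left out ...]
224.6632537841797), (100.29866790771484, 71.73985290527344), 23.404199600219727) mean [ 558.4 -216.9   50.2]
top rack 1301 minarea ((572.5927734375, 219.59971618652344), (71.28117370605469, 240.6113739013672), 82.48958587646484) mean [568.1 217.1  50.5]
top fork 105 minarea ((571.7652587890625, 218.82376098632812), (25.893943786621094, 25.799394607543945), 56.68950271606445) mean [570.8 218.2 143.2]
top cheeks 63 minarea ((571.9317016601562, 218.7904052734375), (25.868093490600586, 25.229799270629883), 57.290008544921875) mean [571.1 218.5 153.1]
top all 263 minarea ((569.4940185546875, 218.07408142089844), (30.186349868774414, 172.46670532226562), 79.96607971191406) mean [564.5 218.3 138.5]
```

```bash
python3 - <<'E'
from h import *
from scipy.spatial.transform import Rotation as R
print(R.from_rotvec([-0.92201299,1.36673246,0.92198574]).as_matrix().round(3))
P={n:pickle.load(open(f'pics/{n}0.pkl','rb')) for n in('scene','top')}
for n,c in (('scene',(573.6,214.7)),('top',(571.9,218.8))):
    p=P[n];X=cloud(p)
    m=(X[...,2]>150)&(X[...,2]<175)&(np.hypot(X[...,0]-c[0],X[...,1]-c[1])<22)
    q=X[m]; print(n,len(q)); 
    for th in (52,57,62):
        d=np.array([np.cos(np.radians(th)),np.sin(np.radians(th))]); print(th,np.histogram((q[:,:2]-c)@d,bins=np.arange(-16,17,2))[0])
        e=np.array([-d[1],d[0]]); print('   perp',np.histogram((q[:,:2]-c)@e,bins=np.arange(-16,17,2))[0])
    u,v=map(int,proj(p,[*c,155])); cv2.imwrite(f'pics/fk_{n}.png',cv2.resize(p['image'][v-18:v+22,u-20:u+20],(400,400),interpolation=cv2.INTER_CUBIC))
a=cv2.imread('pics/fk_scene.png');b=cv2.imread('pics/fk_top.png')
cv2.imwrite('pics/fk.png',np.hstack([a,b]))
E
```

```text
[[-0.    -0.927  0.374]
 [-0.     0.374  0.927]
 [-1.     0.    -0.   ]]
scene 29
52 [0 1 6 4 2 1 0 0 0 0 0 2 6 5 2 0]
   perp [0 1 3 4 5 6 2 1 1 1 2 1 1 0 1 0]
57 [0 1 6 6 1 0 0 0 0 0 0 3 5 6 1 0]
   perp [ 0  2  2  2 10  1  4  1  1  1  1  3  0  0  1  0]
62 [0 4 3 6 1 0 0 0 0 0 0 4 7 3 1 0]
   perp [1 3 0 2 9 2 4 1 1 1 1 3 0 1 0 0]
top 40
52 [0 4 7 5 4 0 0 0 0 0 0 4 7 5 4 0]
   perp [0 0 3 3 4 3 4 3 2 4 3 3 4 3 1 0]
57 [0 3 7 5 4 1 0 0 0 0 0 3 9 4 4 0]
   perp [0 0 2 3 4 3 4 2 4 3 4 4 3 4 0 0]
62 [0 5 6 5 3 1 0 0 0 0 0 4 7 6 3 0]
   perp [0 0 2 3 3 5 3 3 3 4 2 4 4 3 1 0]
```

View pics/fk.png

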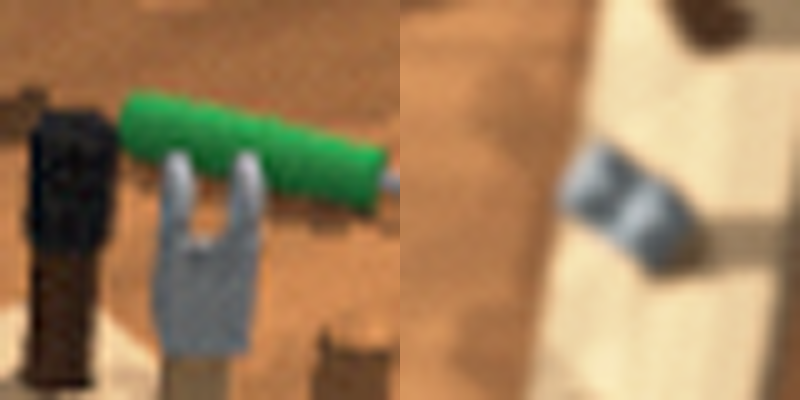

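```bash
cat >> h.py <<'E'
from scipy.spatial.transform import Rotation as Rot
def goto(x,y,z,yaw=None):
    s=bot.read_state(); M=Rot.from_rotvec(s['tool_rot']).as_matrix()
    d=M.T@(np.array([x,y,z])-s['position'])/1000
    yn=np.degrees(np.arctan2(M[1,2],M[0,2]))
    print('t',round(s['t'],2),'pos',s['position'].round(1),'yawz',round(yn,2),'tilt',M[:,0].round(4),'F',s['contact_force'].round(1),'grip',round(s['grip_width'],3))
    out='shift xyz '+str(d.round(4))
    if yaw is not None:
        Mt=np.array([[0,-np.sin(np.radians(yaw)),np.cos(np.radians(yaw))],[0,np.cos(np.radians(yaw)),np.sin(np.radians(yaw))],[-1,0,0]])
        out+=' turn '+str(np.degrees(Rot.from_matrix(M.T@Mt).as_rotvec()).round(2))
    print(out)
E
python3 -c "
from h import *
goto(572.8,216.8,231,57)"
```

```text
t 2.1 pos [234.  579.5 231.3] yawz 68.01 tilt [-0. -0. -1.] F [ 0.8 -0.5 -1.1] grip 0.997
shift xyz [ 3.000e-04 -4.500e-01 -2.095e-01] turn [11.01 -0.   -0.  ]
```

Emit:
{"api": "servo_tool", "payload": {
  "steps": [
    {"y": -0.45,"z": -0.2095,"wx": 11,"grip": -1},
    {"y": -0.45,"z": -0.2095,"wx": 11,"grip": -1},
    {"y": -0.45,"z": -0.2095,"wx": 11,"grip": -1},
    {"y": -0.45,"z": -0.2095,"wx": 11,"grip": -1},
    {"y": -0.45,"z": -0.2095,"wx": 11,"grip": -1},
    {"y": -0.45,"z": -0.2095,"wx": 11,"grip": -1},
    {"y": -0.45,"z": -0.2095,"wx": 11,"grip": -1},
    {"y": -0.45,"z": -0.2095,"wx": 11,"grip": -1}
  ]
}}

```text
invalid input at $.steps[0]: expected keys wx, wy, wz, x, y, z, grip
```

Emit:
{"api": "servo_tool", "payload": {
  "steps": [
    {"x": 0,"y": -0.45,"z": -0.2095,"wx": 11,"wy": 0,"wz": 0,"grip": -1},
    {"x": 0,"y": -0.45,"z": -0.2095,"wx": 11,"wy": 0,"wz": 0,"grip": -1},
    {"x": 0,"y": -0.45,"z": -0.2095,"wx": 11,"wy": 0,"wz": 0,"grip": -1},
    {"x": 0,"y": -0.45,"z": -0.2095,"wx": 11,"wy": 0,"wz": 0,"grip": -1},
    {"x": 0,"y": -0.45,"z": -0.2095,"wx": 11,"wy": 0,"wz": 0,"grip": -1},
    {"x": 0,"y": -0.45,"z": -0.2095,"wx": 11,"wy": 0,"wz": 0,"grip": -1},
    {"x": 0,"y": -0.45,"z": -0.2095,"wx": 11,"wy": 0,"wz": 0,"grip": -1},
    {"x": 0,"y": -0.45,"z": -0.2095,"wx": 11,"wy": 0,"wz": 0,"grip": -1}
  ]
}}

```text
t: 3.1
position: [574.2, 215.0, 231.6]
tool_rot: [-0.775, 1.427, 0.775]
contact_force: [0.5, 0.9, 0.4]
grip_width: 1.003
```

```bash
python3 - <<'E'
from h import *
goto(572.8,216.8,100,57)
for n in('scene','top'):
    p=imaging.read_camera(n); save(p,n+'1')
    u,v=map(int,proj(p,[572.8,216.8,200])); im=p['image'][max(0,v-60):v+60,max(0,u-60):u+60]
    cv2.imwrite(f'pics/c1_{n}.png',cv2.resize(im,(400,400)))
cv2.imwrite('pics/c1.png',np.hstack([cv2.imread('pics/c1_scene.png'),cv2.imread('pics/c1_top.png')]))
E
```

```text
t 3.1 pos [574.2 215.  231.6] yawz 56.98 tilt [ 7.e-04  3.e-04 -1.e+00] F [0.5 0.9 0.4] grip 1.003
shift xyz [0.1316 0.0022 0.0006] turn [-0.02  0.04  0.02]
```

View pics/c1.png

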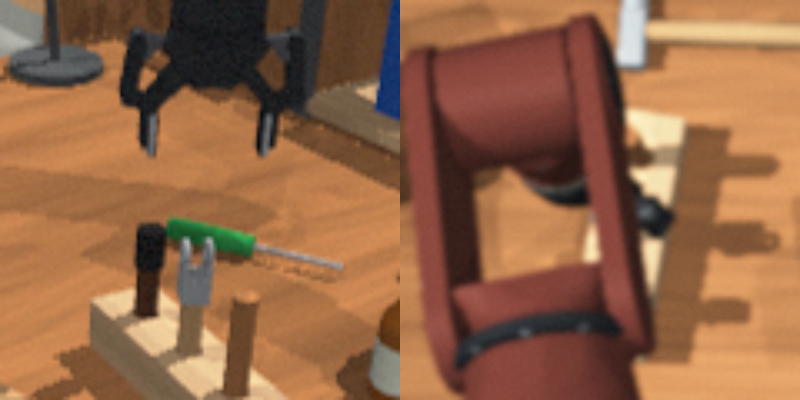

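The scene view shows the open gripper above the fork, jaws facing the camera. I'll use the fingertips to check the scene camera against the robot.

```bash
python3 - <<'E'
from h import *
p=pickle.load(open('pics/scene1.pkl','rb'));X=cloud(p)
c=np.array([573,216.6]); d=np.array([np.cos(np.radians(57)),np.sin(np.radians(57))]);e=np.array([-d[1],d[0]])
for zl,zh in((225,240),(240,250),(250,265)):
    m=(X[...,2]>zl)&(X[...,2]<zh)&(np.hypot(X[...,0]-c[0],X[...,1]-c[1])<80); q=X[m]
    a=(q[:,:2]-c)@d; b=(q[:,:2]-c)@e
    for k in (a<0,a>0): print(zl,k.sum(),'jaw',a[k].min().round(1),a[k].max().round(1),'perp',b[k].min().round(1),b[k].max().round(1),'z',q[k,2].min().round(1))
goto(572.8,216.8,100,57)
E
```

```text
Traceback (most recent call last):
ValueError: zero-size array to reduction operation minimum which has no identity
```

```bash
python3 - <<'E'
from h import *
p=pickle.load(open('pics/scene1.pkl','rb'));X=cloud(p)
c=np.array([573,216.6]); d=np.array([np.cos(np.radians(57)),np.sin(np.radians(57))]);e=np.array([-d[1],d[0]])
for zl,zh in((235,250),(250,260),(260,275)):
    m=(X[...,2]>zl)&(X[...,2]<zh)&(np.hypot(X[...,0]-c[0],X[...,1]-c[1])<80); q=X[m]
    a=(q[:,:2]-c)@d; b=(q[:,:2]-c)@e
    for k in (a<0,a>0):
      if k.sum():print(zl,k.sum(),'jaw',a[k].min().round(1),a[k].max().round(1),'perp',b[k].min().round(1),b[k].max().round(1),'z',q[k,2].min().round(1))
goto(572.8,216.8,100,57)
E
```

```text
235 3 jaw -51.1 -48.3 perp -13.7 -7.5 z 249.2
235 6 jaw 41.4 48.0 perp -12.7 -5.2 z 245.3
250 15 jaw -56.9 -46.0 perp -17.9 -7.6 z 250.5
250 17 jaw 41.0 53.3 perp -16.3 3.8 z 251.4
260 25 jaw -57.5 -44.2 perp -17.6 -5.9 z 260.2
260 32 jaw 40.7 54.5 perp -16.3 6.4 z 260.0
t 3.2 pos [576.7 212.  231.6] yawz 56.65 tilt [ 0.0028 -0.0019 -1.    ] F [ 0.3 -0.1  0.4] grip 0.996
shift xyz [0.1316 0.0063 0.0019] turn [-0.35 -0.    0.19]
```

Emit:
{"api": "servo_tool", "payload": {
  "steps": [
    {"x": 0,"y": 0,"z": 0,"wx": 0,"wy": 0,"wz": 0,"grip": -1},
    {"x": 0.03,"y": 0,"z": 0,"wx": 0,"wy": 0,"wz": 0,"grip": -1},
    {"x": 0.06,"y": 0,"z": 0,"wx": 0,"wy": 0,"wz": 0,"grip": -1},
    {"x": 0.09,"y": 0,"z": 0,"wx": 0,"wy": 0,"wz": 0,"grip": -1},
    {"x": 0.12,"y": 0,"z": 0,"wx": 0,"wy": 0,"wz": 0,"grip": -1},
    {"x": 0.131,"y": 0,"z": 0,"wx": 0,"wy": 0,"wz": 0,"grip": -1},
    {"x": 0.131,"y": 0,"z": 0,"wx": 0,"wy": 0,"wz": 0,"grip": -1}
  ]
}}

```text
t: 4.08
position: [571.7, 217.7, 99.8]
tool_rot: [-0.776, 1.429, 0.777]
contact_force: [-0.7, 0.2, -0.2]
grip_width: 0.998
```

```bash
python3 - <<'E'
from h import *
goto(572.8,216.8,100,57)
for n in('scene',):
    p=imaging.read_camera(n); save(p,n+'2')
    u,v=map(int,proj(p,[572.8,216.8,140])); im=p['image'][v-45:v+45,u-60:u+60]
    cv2.imwrite(f'pics/c2_{n}.png',cv2.resize(im,(800,600)))
E
```

```text
t 4.08 pos [571.7 217.7  99.8] yawz 57.1 tilt [-1.7e-03 -3.0e-04 -1.0e+00] F [-0.7  0.2 -0.2] grip 0.998
shift xyz [-0.0002 -0.0014 -0.0001] turn [ 0.1  -0.06 -0.07]
```

View pics/c2_scene.png

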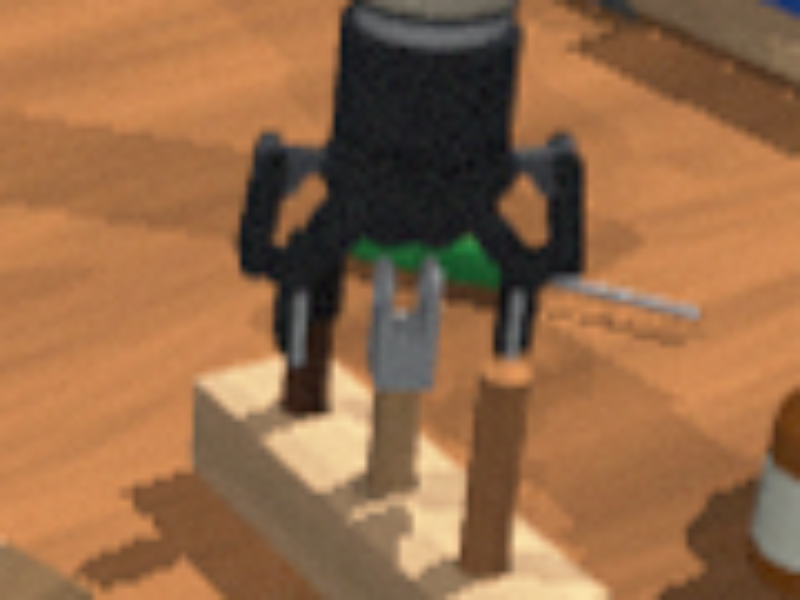

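The fork collar sits centred between the open fingers. Closing.

Emit:
{"api": "servo_tool", "payload": {
  "steps": [
    {"x": 0,"y": 0,"z": 0,"wx": 0,"wy": 0,"wz": 0,"grip": 1},
    {"x": 0,"y": 0,"z": 0,"wx": 0,"wy": 0,"wz": 0,"grip": 1},
    {"x": 0,"y": 0,"z": 0,"wx": 0,"wy": 0,"wz": 0,"grip": 1},
    {"x": 0,"y": 0,"z": 0,"wx": 0,"wy": 0,"wz": 0,"grip": 1},
    {"x": 0,"y": 0,"z": 0,"wx": 0,"wy": 0,"wz": 0,"grip": 1},
    {"x": 0,"y": 0,"z": 0,"wx": 0,"wy": 0,"wz": 0,"grip": 1},
    {"x": 0,"y": 0,"z": 0,"wx": 0,"wy": 0,"wz": 0,"grip": 1},
    {"x": 0,"y": 0,"z": 0,"wx": 0,"wy": 0,"wz": 0,"grip": 1}
  ]
}}

```text
t: 5.12
position: [573.5, 216.9, 101.1]
tool_rot: [-0.776, 1.427, 0.775]
contact_force: [-0.1, 0.3, 5.5]
grip_width: 0.297
```

```bash
python3 - <<'E'
from h import *
goto(572.8,216.8,250,57)
E
```

```text
t 5.12 pos [573.5 216.9 101.1] yawz 57.01 tilt [ 1.5e-03  3.0e-04 -1.0e+00] F [-0.1  0.3  5.5] grip 0.297
shift xyz [-0.149   0.0004 -0.0003] turn [0.01 0.06 0.06]
```

Gripped (26 mm). Lifting, then carrying to the block with a 45° turn, which will let the scene camera see the cross hole.

Emit:
{"api": "servo_tool", "payload": {
  "steps": [
    {"x": -0.03,"y": 0,"z": 0,"wx": 0,"wy": 0,"wz": 0,"grip": 1},
    {"x": -0.06,"y": 0,"z": 0,"wx": 0,"wy": 0,"wz": 0,"grip": 1},
    {"x": -0.09,"y": 0,"z": 0,"wx": 0,"wy": 0,"wz": 0,"grip": 1},
    {"x": -0.1,"y": 0,"z": 0,"wx": 0,"wy": 0,"wz": 0,"grip": 1},
    {"x": -0.1,"y": 0,"z": 0,"wx": 0,"wy": 0,"wz": 0,"grip": 1}
  ]
}}

```text
t: 5.75
position: [572.3, 216.7, 199.4]
tool_rot: [-0.775, 1.429, 0.776]
contact_force: [1.3, -0.1, -2.3]
grip_width: 0.299
```

```bash
python3 - <<'E'
from h import *
goto(558,-22.6,200,12)
E
```

```text
t 5.75 pos [572.3 216.7 199.4] yawz 57.01 tilt [-1.1e-03 -3.0e-04 -1.0e+00] F [ 1.3 -0.1 -2.3] grip 0.299
shift xyz [-0.0005 -0.1183 -0.2085] turn [ 4.501e+01 -6.000e-02 -2.000e-02]
```

Emit:
{"api": "servo_tool", "payload": {
  "steps": [
    {"x": 0,"y": -0.0236,"z": -0.0418,"wx": 9,"wy": 0,"wz": 0,"grip": 1},
    {"x": 0,"y": -0.0472,"z": -0.0836,"wx": 18,"wy": 0,"wz": 0,"grip": 1},
    {"x": 0,"y": -0.0708,"z": -0.1254,"wx": 27,"wy": 0,"wz": 0,"grip": 1},
    {"x": 0,"y": -0.0944,"z": -0.1672,"wx": 36,"wy": 0,"wz": 0,"grip": 1},
    {"x": 0,"y": -0.118,"z": -0.2088,"wx": 45,"wy": 0,"wz": 0,"grip": 1},
    {"x": 0,"y": -0.118,"z": -0.2088,"wx": 45,"wy": 0,"wz": 0,"grip": 1},
    {"x": 0,"y": -0.118,"z": -0.2088,"wx": 45,"wy": 0,"wz": 0,"grip": 1},
    {"x": 0,"y": -0.118,"z": -0.2088,"wx": 45,"wy": 0,"wz": 0,"grip": 1}
  ]
}}

```text
t: 6.75
position: [557.6, -21.4, 199.3]
tool_rot: [-0.165, 1.566, 0.167]
contact_force: [-0.0, 0.9, -2.9]
grip_width: 0.294
```

```bash
python3 - <<'E'
from h import *
goto(558,-22.6,200,12)
for n in('scene','top'):
    p=imaging.read_camera(n); save(p,n+'3')
    u,v=map(int,proj(p,[558,-22.6,140])); im=p['image'][v-60:v+60,u-80:u+80]
    cv2.imwrite(f'pics/c3_{n}.png',cv2.resize(im,(800,600)))
    X=cloud(p); c=np.array([558,-22.6])
    for zl,zh in((112,125),(125,140),(140,160),(160,175),(175,190)):
        m=(X[...,2]>zl)&(X[...,2]<zh)&(np.hypot(X[...,0]-c[0],X[...,1]-c[1])<22); q=X[m]-[*c,0]
        if len(q)<3: print(n,zl,len(q));continue
        # in direction across the view
        vd=np.array([790,-480.])/np.hypot(790,480); w=np.array([-vd[1],vd[0]])
        a=q[:,:2]@w; print(n,zl,len(q),'across',a.min().round(1),a.max().round(1),'mid',((a.min()+a.max())/2).round(2),'near',np.max(q[:,:2]@vd).round(1))
goto(558,-22.6,200,12)
E
```

```text
t 6.75 pos [557.6 -21.4 199.3] yawz 12.11 tilt [-1.8e-03  7.0e-04 -1.0e+00] F [-0.   0.9 -2.9] grip 0.294
shift xyz [-0.0007 -0.0013  0.0002] turn [ 0.11 -0.09 -0.06]
scene 112 30 across -8.8 10.1 mid 0.62 near 12.7
scene 125 40 across -8.7 10.2 mid 0.76 near 12.5
scene 140 55 across -8.4 10.3 mid 0.94 near 14.3
scene 160 39 across -8.1 10.4 mid 1.14 near 12.8
scene 175 36 across -7.9 10.5 mid 1.29 near 10.5
top 112 2
top 125 2
top 140 0
top 160 0
top 175 0
t 6.85 pos [557.9 -21.4 199.9] yawz 12.12 tilt [-7.e-04  3.e-04 -1.e+00] F [ 1.1  0.1 -2.3] grip 0.292
shift xyz [-0.0002 -0.0012 -0.0002] turn [ 0.12 -0.04 -0.03]
```

View pics/c3_scene.png

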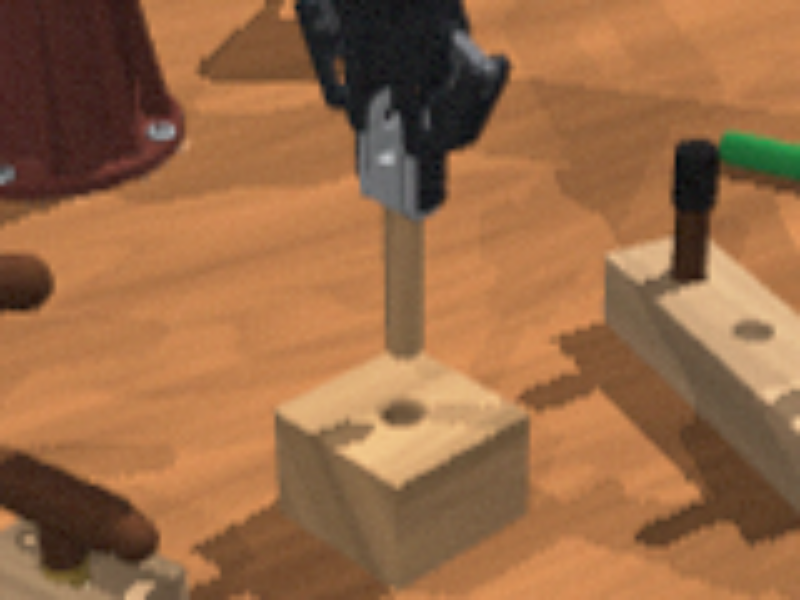

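```bash
python3 - <<'E'
from h import *
vd=np.array([790,-480.])/np.hypot(790,480); w=np.array([-vd[1],vd[0]])
for n in('scene0','scene3','top0'):
    p=pickle.load(open(f'pics/{n}.pkl','rb'))
    u0,v0=proj(p,[558,-22.6,70]); g=cv2.cvtColor(p['image'],cv2.COLOR_BGR2GRAY).astype(float)
    H=10; cu,cv_=int(u0),int(v0); ys,xs=np.mgrid[cv_-H:cv_+H+1,cu-H:cu+H+1]; q=g[cv_-H:cv_+H+1,cu-H:cu+H+1]
    bg=np.median(q); W=np.clip(bg-20-q,0,None); 
    W[np.hypot(xs-cu,ys-cv_)>7]=0
    uu,vv=(W*xs).sum()/W.sum(),(W*ys).sum()/W.sum()
    print(n,bg,q.min(),(uu,vv),'center@70',on_z(p,uu,vv,70).round(1),on_z(p,uu,vv,67).round(1))
    X=cloud(p); m=(abs(X[...,2]-70)<4)&(np.hypot(X[...,0]-558,X[...,1]+22)<72); Q=X[m][:,:2]
    # fit: edges as percentiles in block axes
    r=np.radians(11.); d=np.array([np.cos(r),np.sin(r)]);e=np.array([-d[1],d[0]])
    a=Q@d;b=Q@e; ca=(np.percentile(a,1)+np.percentile(a,99))/2; cb=(np.percentile(b,1)+np.percentile(b,99))/2
    print('   rect', (ca*d+cb*e).round(1), np.ptp(a).round(1),np.ptp(b).round(1), 'zmean',X[m][:,2].mean().round(2))
E
```

```text
scene0 176.0 70.0 (np.float64(267.7935399388913), np.float64(234.11785246617197)) center@70 [556.7 -23.9  70. ] [552.9 -21.6  67. ]
   rect [558.6 -24.8] 102.4 103.2 zmean 69.81
scene3 181.0 70.0 (np.float64(267.76384581302614), np.float64(234.18874612317236)) center@70 [557.  -24.2  70. ] [553.2 -21.9  67. ]
   rect [558.9 -24.8] 103.5 104.6 zmean 69.84
top0 196.0 62.0 (np.float64(291.23143996013954), np.float64(212.52242152466368)) center@70 [555.4 -21.5  70. ] [555.8 -21.6  67. ]
   rect [557.3 -21.1] 100.0 99.9 zmean 70.38
```

Emit:
{"api": "servo_tool", "payload": {
  "steps": [
    {"x": 0,"y": -0.0007,"z": -0.0006,"wx": 0,"wy": 0,"wz": 0,"grip": 1},
    {"x": 0.015,"y": -0.0007,"z": -0.0006,"wx": 0,"wy": 0,"wz": 0,"grip": 1},
    {"x": 0.03,"y": -0.0007,"z": -0.0006,"wx": 0,"wy": 0,"wz": 0,"grip": 1},
    {"x": 0.036,"y": -0.0007,"z": -0.0006,"wx": 0,"wy": 0,"wz": 0,"grip": 1},
    {"x": 0.04,"y": -0.0007,"z": -0.0006,"wx": 0,"wy": 0,"wz": 0,"grip": 1},
    {"x": 0.044,"y": -0.0007,"z": -0.0006,"wx": 0,"wy": 0,"wz": 0,"grip": 1},
    {"x": 0.046,"y": -0.0007,"z": -0.0006,"wx": 0,"wy": 0,"wz": 0,"grip": 1},
    {"x": 0.046,"y": -0.0007,"z": -0.0006,"wx": 0,"wy": 0,"wz": 0,"grip": 1}
  ]
}}

```text
t: 7.85
position: [557.8, -23.4, 154.4]
tool_rot: [-0.165, 1.564, 0.164]
contact_force: [-0.4, 0.7, -1.6]
grip_width: 0.297
```

```bash
python3 - <<'E'
from h import *
goto(557.4,-22.2,103,12)
for n in('scene',):
    p=imaging.read_camera(n); save(p,n+'4')
    u,v=map(int,proj(p,[558,-22.6,110])); im=p['image'][v-30:v+30,u-40:u+40]
    cv2.imwrite(f'pics/c4_{n}.png',cv2.resize(im,(800,600),interpolation=cv2.INTER_CUBIC))
E
```

```text
t 7.85 pos [557.8 -23.4 154.4] yawz 12.01 tilt [ 3.e-04 -0.e+00 -1.e+00] F [-0.4  0.7 -1.6] grip 0.297
shift xyz [ 0.0514  0.0013 -0.0001] turn [0.01 0.01 0.01]
```

View pics/c4_scene.png

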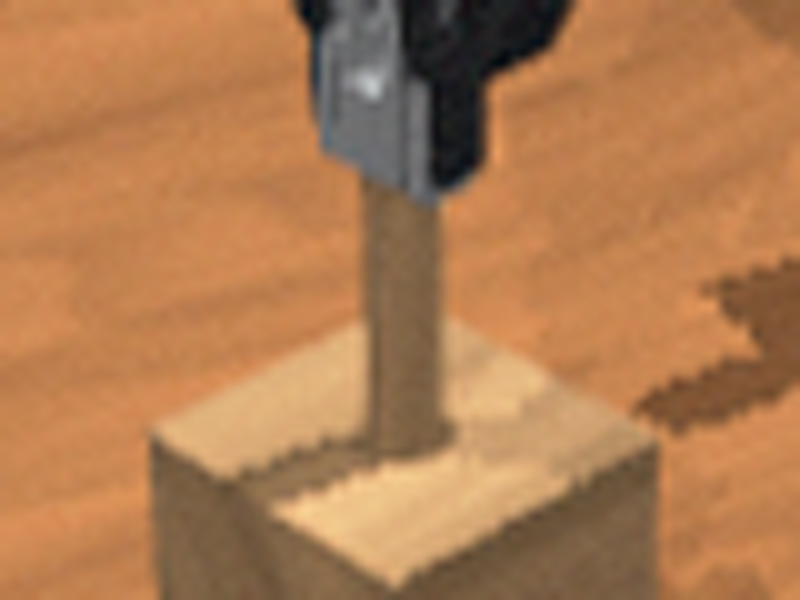

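The rod's foot has gone into the hole mouth with no force. Continuing down.

Emit:
{"api": "servo_tool", "payload": {
  "steps": [
    {"x": 0.005,"y": 0,"z": 0,"wx": 0,"wy": 0,"wz": 0,"grip": 1},
    {"x": 0.012,"y": 0,"z": 0,"wx": 0,"wy": 0,"wz": 0,"grip": 1},
    {"x": 0.019,"y": 0,"z": 0,"wx": 0,"wy": 0,"wz": 0,"grip": 1},
    {"x": 0.026,"y": 0,"z": 0,"wx": 0,"wy": 0,"wz": 0,"grip": 1},
    {"x": 0.033,"y": 0,"z": 0,"wx": 0,"wy": 0,"wz": 0,"grip": 1},
    {"x": 0.04,"y": 0,"z": 0,"wx": 0,"wy": 0,"wz": 0,"grip": 1},
    {"x": 0.045,"y": 0,"z": 0,"wx": 0,"wy": 0,"wz": 0,"grip": 1},
    {"x": 0.045,"y": 0,"z": 0,"wx": 0,"wy": 0,"wz": 0,"grip": 1}
  ]
}}

```text
t: 8.9
position: [557.2, -23.3, 108.7]
tool_rot: [-0.164, 1.566, 0.165]
contact_force: [-0.4, -0.4, -3.4]
grip_width: 0.294
```

Emit:
{"api": "servo_tool", "payload": {
  "steps": [
    {"x": 0.002,"y": 0,"z": 0,"wx": 0,"wy": 0,"wz": 0,"grip": 1},
    {"x": 0.004,"y": 0,"z": 0,"wx": 0,"wy": 0,"wz": 0,"grip": 1},
    {"x": 0.005,"y": 0,"z": 0,"wx": 0,"wy": 0,"wz": 0,"grip": 1},
    {"x": 0.0055,"y": 0,"z": 0,"wx": 0,"wy": 0,"wz": 0,"grip": 1},
    {"x": 0.006,"y": 0,"z": 0,"wx": 0,"wy": 0,"wz": 0,"grip": 1},
    {"x": 0.006,"y": 0,"z": 0,"wx": 0,"wy": 0,"wz": 0,"grip": 1}
  ]
}}

```text
t: 9.65
position: [557.7, -23.4, 103.3]
tool_rot: [-0.165, 1.565, 0.165]
contact_force: [-0.1, 0.3, -2.0]
grip_width: 0.297
```

```bash
python3 - <<'E'
from h import *
goto(557.4,-22.2,103,12)
E
```

```text
t 9.65 pos [557.7 -23.4 103.3] yawz 12.01 tilt [ 0. -0. -1.] F [-0.1  0.3 -2. ] grip 0.297
shift xyz [ 0.0003  0.0012 -0.    ] turn [0.01 0.   0.  ]
```

Emit:
{"api": "servo_tool", "payload": {
  "steps": [
    {"x": 0.0007,"y": 0,"z": 0,"wx": 0,"wy": 0,"wz": 0,"grip": 1},
    {"x": 0.0014,"y": 0,"z": 0,"wx": 0,"wy": 0,"wz": 0,"grip": 1},
    {"x": 0.002,"y": 0,"z": 0,"wx": 0,"wy": 0,"wz": 0,"grip": 1},
    {"x": 0.002,"y": 0,"z": 0,"wx": 0,"wy": 0,"wz": 0,"grip": 1}
  ]
}}

```text
t: 10.15
position: [558.0, -23.5, 103.0]
tool_rot: [-0.165, 1.565, 0.165]
contact_force: [-2.3, 0.6, 7.8]
grip_width: 0.296
```

Foot is on the floor: TCP z 103.0, matching the 91 mm grasp offset. Releasing.

Emit:
{"api": "servo_tool", "payload": {
  "steps": [
    {"x": -0.001,"y": 0,"z": 0,"wx": 0,"wy": 0,"wz": 0,"grip": 0.3},
    {"x": -0.001,"y": 0,"z": 0,"wx": 0,"wy": 0,"wz": 0,"grip": -0.5},
    {"x": -0.001,"y": 0,"z": 0,"wx": 0,"wy": 0,"wz": 0,"grip": -1},
    {"x": -0.001,"y": 0,"z": 0,"wx": 0,"wy": 0,"wz": 0,"grip": -1},
    {"x": -0.001,"y": 0,"z": 0,"wx": 0,"wy": 0,"wz": 0,"grip": -1}
  ]
}}

```text
t: 10.78
position: [557.6, -23.4, 102.2]
tool_rot: [-0.165, 1.565, 0.165]
contact_force: [0.2, -0.7, -0.5]
grip_width: 1.002
```

```bash
python3 - <<'E'
from h import *
goto(557.4,-22.2,103,12)
E
```

```text
t 10.78 pos [557.6 -23.4 102.2] yawz 12.01 tilt [-1.e-04  0.e+00 -1.e+00] F [ 0.2 -0.7 -0.5] grip 1.002
shift xyz [-0.0008  0.0012  0.    ] turn [ 0.01 -0.01 -0.  ]
```

Emit:
{"api": "servo_tool", "payload": {
  "steps": [
    {"x": -0.03,"y": 0,"z": 0,"wx": 0,"wy": 0,"wz": 0,"grip": -1},
    {"x": -0.08,"y": 0,"z": 0,"wx": 0,"wy": 0,"wz": 0,"grip": -1},
    {"x": -0.128,"y": 0,"z": 0,"wx": 0,"wy": 0,"wz": 0,"grip": -1},
    {"x": -0.128,"y": 0,"z": 0,"wx": 0,"wy": 0,"wz": 0,"grip": -1}
  ]
}}

```text
t: 11.28
position: [561.3, -24.0, 236.3]
tool_rot: [-0.167, 1.554, 0.162]
contact_force: [0.3, -0.4, 0.6]
grip_width: 0.999
```

```bash
python3 - <<'E'
from h import *
goto(563,-226,230,-66)
E
```

```text
t 11.28 pos [561.3 -24.  236.3] yawz 12.01 tilt [ 0.0112 -0.0019 -0.9999] F [ 0.3 -0.4  0.6] grip 0.999
shift xyz [ 0.0067 -0.1979 -0.0405] turn [78.01  0.67 -0.21]
```

Emit:
{"api": "servo_tool", "payload": {
  "steps": [
    {"x": 0,"y": -0.05,"z": -0.0092,"wx": 10,"wy": 0,"wz": 0,"grip": -1},
    {"x": 0,"y": -0.1,"z": -0.0184,"wx": 20,"wy": 0,"wz": 0,"grip": -1},
    {"x": 0,"y": -0.15,"z": -0.0276,"wx": 30,"wy": 0,"wz": 0,"grip": -1},
    {"x": 0,"y": -0.1993,"z": -0.0368,"wx": 40,"wy": 0,"wz": 0,"grip": -1},
    {"x": 0,"y": -0.1993,"z": -0.0368,"wx": 50,"wy": 0,"wz": 0,"grip": -1},
    {"x": 0,"y": -0.1993,"z": -0.0368,"wx": 60,"wy": 0,"wz": 0,"grip": -1},
    {"x": 0,"y": -0.1993,"z": -0.0368,"wx": 70,"wy": 0,"wz": 0,"grip": -1},
    {"x": 0,"y": -0.1993,"z": -0.0368,"wx": 78,"wy": 0,"wz": 0,"grip": -1}
  ]
}}

```text
t: 12.28
position: [562.4, -225.7, 228.6]
tool_rot: [0.899, 1.38, -0.9]
contact_force: [0.4, 0.9, -0.2]
grip_width: 0.998
```

Emit:
{"api": "servo_tool", "payload": {
  "steps": [
    {"x": 0,"y": 0,"z": 0,"wx": 0,"wy": 0,"wz": 0,"grip": -1},
    {"x": 0,"y": 0,"z": 0,"wx": 0,"wy": 0,"wz": 0,"grip": -1}
  ]
}}

```text
t: 12.52
position: [562.8, -225.8, 229.5]
tool_rot: [0.894, 1.381, -0.894]
contact_force: [-0.3, -0.2, -0.6]
grip_width: 1.002
```

```bash
python3 - <<'E'
from h import *
goto(563,-226,230,-66)
for n in('scene','top'):
    p=imaging.read_camera(n); save(p,n+'5')
p=pickle.load(open('pics/scene5.pkl','rb'));q=pickle.load(open('pics/top5.pkl','rb'))
u,v=map(int,proj(p,[560,-120,110])); a=p['image'][v-60:v+60,u-80:u+80]
u,v=map(int,proj(q,[560,-120,110])); b=q['image'][v-60:v+60,u-80:u+80]
cv2.imwrite('pics/c5.png',np.hstack([cv2.resize(a,(400,300)),cv2.resize(b,(400,300))]))
for n,p in(('scene',p),('top',q)):
    X=cloud(p)
    def rect(lo,hi,c,r,name):
        m=(X[...,2]>lo)&(X[...,2]<hi)&(np.hypot(X[...,0]-c[0],X[...,1]-c[1])<r); Q=X[m]
        if len(Q)<4: print(n,name,len(Q));return
        print(n,name,len(Q),cv2.minAreaRect(Q[:,:2].astype(np.float32)),'z',Q[:,2].max().round(1),Q.mean(0).round(1))
    rect(112,175,(558,-23),30,'fork'); rect(140,175,(558,-23),30,'cheeks'); rect(75,105,(558,-23),30,'rod'); rect(80,115,(563,-226),75,'handle')
E
```

```text
t 12.53 pos [ 562.8 -225.8  229.5] yawz -65.88 tilt [-1.2e-03  6.0e-04 -1.0e+00] F [-0.3 -0.2 -0.6] grip 1.002
shift xyz [-0.0005  0.0001  0.0003] turn [ 0.12 -0.06  0.05]
scene fork 230 ((559.9095458984375, -25.31385040283203), (28.05503273010254, 26.82362174987793), 16.904237747192383) z 164.9 [563.2 -27.  139.3]
scene cheeks 112 ((559.7135009765625, -25.39824104309082), (27.412609100341797, 26.04916000366211), 14.836779594421387) z 164.9 [561.6 -25.4 152.3]
scene rod 71 ((565.5304565429688, -26.486270904541016), (19.646163940429688, 12.054620742797852), 63.30117416381836) z 103.8 [566.  -27.   89.2]
scene handle 466 ((565.1477661132812, -228.2515869140625), (120.4718017578125, 25.581178665161133), 22.261884689331055) z 109.0 [ 571.8 -229.8   99.2]
top fork 98 ((557.7301635742188, -20.41168975830078), (26.246503829956055, 26.00777816772461), 13.508024215698242) z 166.2 [556.9 -19.4 143.9]
top cheeks 49 ((557.7464599609375, -19.698902130126953), (25.884963989257812, 24.000545501708984), 12.83401870727539) z 166.2 [557.5 -19.4 157.2]
top rod 8 ((554.3939819335938, -22.052846908569336), (36.41499328613281, 47.01143264770508), 17.822830200195312) z 77.9 [551.1 -24.5  76.1]
top handle 66 ((603.7789306640625, -204.92349243164062), (30.47739028930664, 22.840465545654297), 15.79001522064209) z 109.3 [ 602.5 -204.5  101.6]
```

View pics/c5.png

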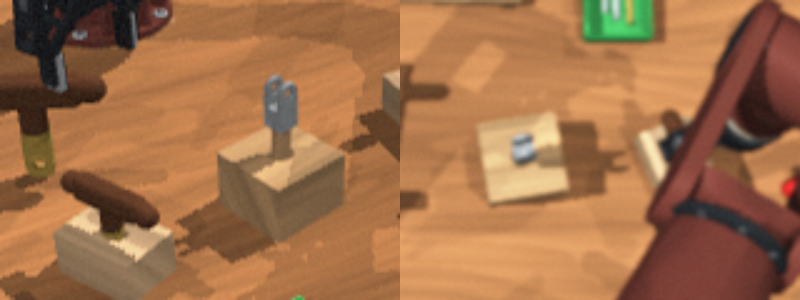

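The picture shows the fork seated in the block at crop (282,100) with its top at z≈164.5, and the gripper hovering over the small handle. Descending to the bar.

Emit:
{"api": "servo_tool", "payload": {
  "steps": [
    {"x": 0.03,"y": 0,"z": 0,"wx": 0,"wy": 0,"wz": 0,"grip": -1},
    {"x": 0.065,"y": 0,"z": 0,"wx": 0,"wy": 0,"wz": 0,"grip": -1},
    {"x": 0.1,"y": 0,"z": 0,"wx": 0,"wy": 0,"wz": 0,"grip": -1},
    {"x": 0.13,"y": 0,"z": 0,"wx": 0,"wy": 0,"wz": 0,"grip": -1},
    {"x": 0.15,"y": 0,"z": 0,"wx": 0,"wy": 0,"wz": 0,"grip": -1},
    {"x": 0.1555,"y": 0,"z": 0,"wx": 0,"wy": 0,"wz": 0,"grip": -1},
    {"x": 0.1555,"y": 0,"z": 0,"wx": 0,"wy": 0,"wz": 0,"grip": -1}
  ]
}}

```text
t: 13.5
position: [563.6, -226.2, 75.3]
tool_rot: [0.895, 1.378, -0.895]
contact_force: [-0.3, 0.1, 0.4]
grip_width: 1.002
```

```bash
python3 - <<'E'
from h import *
goto(563,-226,74.5,-66)
p=imaging.read_camera('scene'); save(p,'scene6')
u,v=map(int,proj(p,[560,-226,100])); a=p['image'][v-45:v+45,u-60:u+60]
cv2.imwrite('pics/c6.png',cv2.resize(a,(640,480)))
E
```

```text
t 13.5 pos [ 563.6 -226.2   75.3] yawz -65.97 tilt [ 7.e-04 -4.e-04 -1.e+00] F [-0.3  0.1  0.4] grip 1.002
shift xyz [ 0.0008 -0.0005 -0.0005] turn [ 0.03  0.04 -0.03]
```

View pics/c6.png

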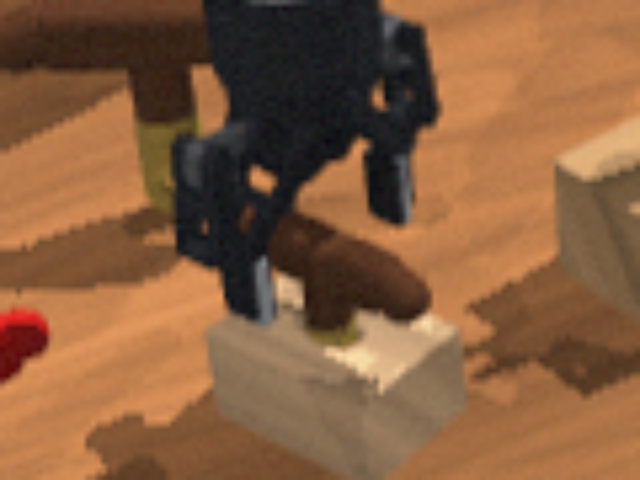

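Emit:
{"api": "servo_tool", "payload": {
  "steps": [
    {"x": 0,"y": 0,"z": 0,"wx": 0,"wy": 0,"wz": 0,"grip": 1},
    {"x": 0,"y": 0,"z": 0,"wx": 0,"wy": 0,"wz": 0,"grip": 1},
    {"x": 0,"y": 0,"z": 0,"wx": 0,"wy": 0,"wz": 0,"grip": 1},
    {"x": 0,"y": 0,"z": 0,"wx": 0,"wy": 0,"wz": 0,"grip": 1},
    {"x": 0,"y": 0,"z": 0,"wx": 0,"wy": 0,"wz": 0,"grip": 1},
    {"x": 0,"y": 0,"z": 0,"wx": 0,"wy": 0,"wz": 0,"grip": 1},
    {"x": 0,"y": 0,"z": 0,"wx": 0,"wy": 0,"wz": 0,"grip": 1},
    {"x": 0,"y": 0,"z": 0,"wx": 0,"wy": 0,"wz": 0,"grip": 1}
  ]
}}

```text
t: 14.55
position: [563.4, -226.2, 75.3]
tool_rot: [0.895, 1.378, -0.895]
contact_force: [0.2, 0.2, 3.9]
grip_width: 0.269
```

```bash
python3 - <<'E'
from h import *
goto(563,-226,74.5,-66)
E
```

```text
t 14.55 pos [ 563.4 -226.2   75.3] yawz -65.99 tilt [ 6.e-04 -4.e-04 -1.e+00] F [0.2 0.2 3.9] grip 0.269
shift xyz [ 0.0008 -0.0003 -0.0003] turn [ 0.01  0.03 -0.02]
```

Emit:
{"api": "servo_tool", "payload": {
  "steps": [
    {"x": -0.02,"y": 0,"z": 0,"wx": 0,"wy": 0,"wz": 0,"grip": 1},
    {"x": -0.05,"y": 0,"z": 0,"wx": 0,"wy": 0,"wz": 0,"grip": 1},
    {"x": -0.09,"y": 0,"z": 0,"wx": 0,"wy": 0,"wz": 0,"grip": 1},
    {"x": -0.13,"y": 0,"z": 0,"wx": 0,"wy": 0,"wz": 0,"grip": 1},
    {"x": -0.165,"y": 0,"z": 0,"wx": 0,"wy": 0,"wz": 0,"grip": 1},
    {"x": -0.175,"y": 0,"z": 0,"wx": 0,"wy": 0,"wz": 0,"grip": 1},
    {"x": -0.175,"y": 0,"z": 0,"wx": 0,"wy": 0,"wz": 0,"grip": 1},
    {"x": -0.175,"y": 0,"z": 0,"wx": 0,"wy": 0,"wz": 0,"grip": 1}
  ]
}}

```text
t: 15.55
position: [561.9, -225.3, 247.3]
tool_rot: [0.896, 1.383, -0.896]
contact_force: [-0.1, 0.3, -1.9]
grip_width: 0.273
```

```bash
python3 - <<'E'
from h import *
goto(558,-23,250,12)
p=imaging.read_camera('scene'); save(p,'scene7'); X=cloud(p)
u,v=map(int,proj(p,[560,-226,240])); a=p['image'][v-45:v+45,u-60:u+60]
cv2.imwrite('pics/c7.png',cv2.resize(a,(640,480)))
c=np.array([563.4,-226.2]); th=np.radians(24); d=np.array([np.cos(th),np.sin(th)]);e=np.array([-d[1],d[0]])
for zl,zh in((180,190),(190,200),(200,212),(212,222),(222,240),(240,260),(260,285)):
    m=(X[...,2]>zl)&(X[...,2]<zh)&(np.hypot(X[...,0]-c[0],X[...,1]-c[1])<75); q=X[m]
    a=(q[:,:2]-c)@d; b=(q[:,:2]-c)@e
    if len(q): print(zl,len(q),'x',a.min().round(1),a.max().round(1),'y',b.min().round(1),b.max().round(1),'zmin',q[:,2].min().round(1))
E
```

```text
t 15.55 pos [ 561.9 -225.3  247.3] yawz -65.99 tilt [-0.0038  0.0021 -1.    ] F [-0.1  0.3 -1.9] grip 0.273
shift xyz [-0.0023  0.0788 -0.1864] turn [-7.799e+01 -2.700e-01 -1.000e-02]
180 16 x -12.9 8.5 y -5.8 4.0 zmin 183.2
190 33 x -14.8 11.2 y -5.7 4.9 zmin 190.1
200 46 x -16.0 10.1 y -5.5 4.7 zmin 200.7
212 28 x -13.9 10.5 y -6.7 5.6 zmin 212.8
222 67 x -11.9 11.0 y -12.6 8.2 zmin 222.2
240 104 x -55.3 59.8 y -26.0 3.6 zmin 240.0
260 431 x -58.5 60.0 y -27.5 23.6 zmin 260.1
```

View pics/c7.png

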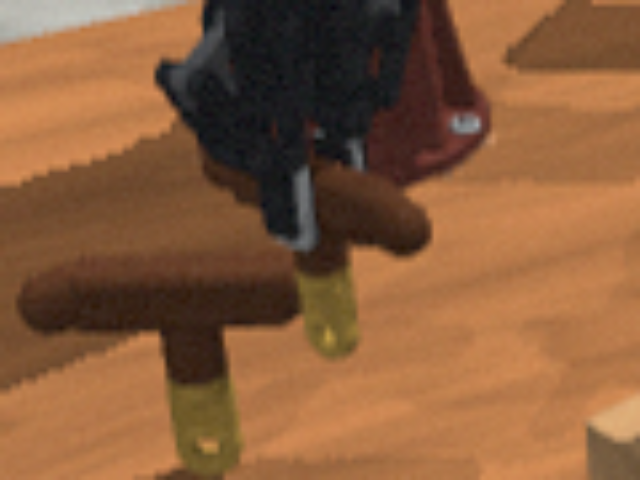

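Emit:
{"api": "servo_tool", "payload": {
  "steps": [
    {"x": -0.005,"y": 0.0156,"z": -0.0375,"wx": -10,"wy": 0,"wz": 0,"grip": 1},
    {"x": -0.005,"y": 0.0312,"z": -0.075,"wx": -20,"wy": 0,"wz": 0,"grip": 1},
    {"x": -0.005,"y": 0.0467,"z": -0.1126,"wx": -30,"wy": 0,"wz": 0,"grip": 1},
    {"x": -0.005,"y": 0.0623,"z": -0.15,"wx": -40,"wy": 0,"wz": 0,"grip": 1},
    {"x": -0.005,"y": 0.0779,"z": -0.1876,"wx": -50,"wy": 0,"wz": 0,"grip": 1},
    {"x": -0.005,"y": 0.0779,"z": -0.1876,"wx": -60,"wy": 0,"wz": 0,"grip": 1},
    {"x": -0.005,"y": 0.0779,"z": -0.1876,"wx": -70,"wy": 0,"wz": 0,"grip": 1},
    {"x": -0.005,"y": 0.0779,"z": -0.1876,"wx": -78,"wy": 0,"wz": 0,"grip": 1}
  ]
}}

```text
t: 16.6
position: [557.0, -22.5, 252.8]
tool_rot: [-0.168, 1.568, 0.17]
contact_force: [0.2, 0.3, -1.9]
grip_width: 0.273
```

Emit:
{"api": "servo_tool", "payload": {
  "steps": [
    {"x": 0,"y": 0,"z": 0,"wx": 0,"wy": 0,"wz": 0,"grip": 1},
    {"x": 0,"y": 0,"z": 0,"wx": 0,"wy": 0,"wz": 0,"grip": 1},
    {"x": 0,"y": 0,"z": 0,"wx": 0,"wy": 0,"wz": 0,"grip": 1},
    {"x": 0,"y": 0,"z": 0,"wx": 0,"wy": 0,"wz": 0,"grip": 1}
  ]
}}

```text
t: 17.1
position: [558.0, -23.0, 254.7]
tool_rot: [-0.164, 1.565, 0.164]
contact_force: [0.3, -1.4, -1.1]
grip_width: 0.273
```

```bash
cat > m.py <<'E'
from h import *
import sys
def meas(tag,zs_tip=None):
    goto(558.3,-23.1,203.3,12)
    p=imaging.read_camera('scene'); save(p,tag); X=cloud(p)
    hsv=cv2.cvtColor(p['image'],cv2.COLOR_BGR2HSV)
    u,v=map(int,proj(p,[558,-23,165])); a=p['image'][v-36:v+36,u-48:u+48]
    cv2.imwrite(f'pics/{tag}_c.png',cv2.resize(a,(800,600),interpolation=cv2.INTER_CUBIC))
    c=np.array([558,-23.]); th=np.radians(102); d=np.array([np.cos(th),np.sin(th)]);e=np.array([-d[1],d[0]])
    near=np.hypot(X[...,0]-558,X[...,1]+23)<75
    for zl,zh in ((75,105),(108,118),(118,130),(130,140),(140,150),(150,160),(160,172),(172,184),(184,196),(196,208),(208,222),(222,245)):
        q=X[near&(X[...,2]>zl)&(X[...,2]<zh)]
        if len(q)<3: print(zl,len(q)); continue
        a=(q[:,:2]-c)@d; b=(q[:,:2]-c)@e
        print(zl,len(q),'forkx',np.percentile(a,[2,98]).round(1),'mid',np.percentile(a,[2,98]).mean().round(1),'forky',np.percentile(b,[2,98]).round(1),'z',q[:,2].min().round(1),q[:,2].max().round(1))
    return p
if __name__=='__main__': meas(sys.argv[1])
E
python3 m.py scene8
```

```text
t 17.1 pos [558.  -23.  254.7] yawz 11.97 tilt [-1.e-04  0.e+00 -1.e+00] F [ 0.3 -1.4 -1.1] grip 0.273
shift xyz [ 0.0514 -0.0002  0.0003] turn [-0.03 -0.   -0.  ]
75 71 forkx [-11.5   5.4] mid -3.1 forky [-12.7   3.6] z 75.2 104.9
108 37 forkx [-14.2  10. ] mid -2.1 forky [-15.1  10.1] z 108.5 116.6
118 50 forkx [-14.8   9.6] mid -2.6 forky [-15.8  10.4] z 118.2 129.8
130 50 forkx [-14.2   9.3] mid -2.5 forky [-14.5   8.9] z 130.2 140.0
140 48 forkx [-14.9   9.9] mid -2.5 forky [-15.3  12. ] z 140.0 150.0
150 45 forkx [-14.1  11.1] mid -1.5 forky [-14.4   9.8] z 150.1 159.9
160 19 forkx [-10.3   6. ] mid -2.2 forky [-13.4  10.5] z 160.6 164.2
172 0
184 9 forkx [-10.5   4.1] mid -3.2 forky [-5.6  1.3] z 191.1 195.6
196 36 forkx [-17.3   9. ] mid -4.2 forky [-7.2  4.3] z 196.2 207.7
208 49 forkx [-16.3   7.4] mid -4.4 forky [-5.9  6.1] z 208.0 221.3
222 74 forkx [-16.5   4.3] mid -6.1 forky [-11.8   7.7] z 222.2 245.0
```

View pics/scene8_c.png

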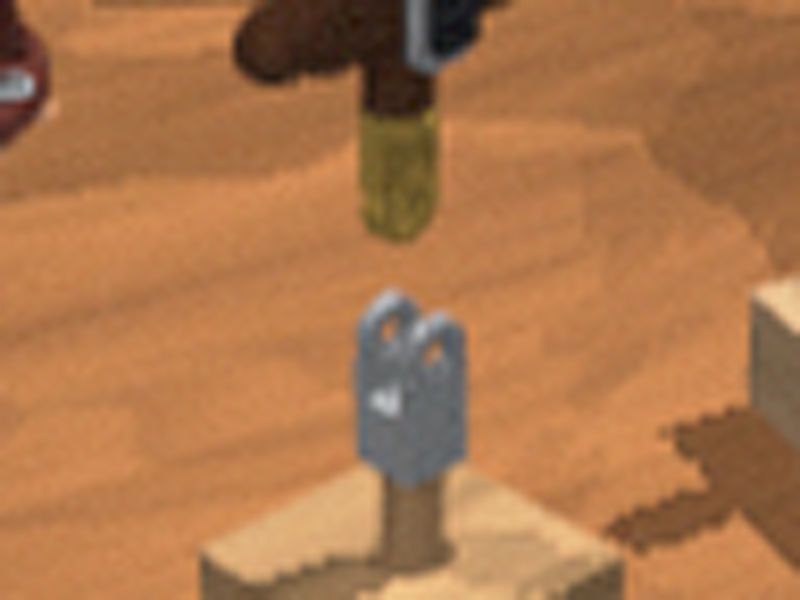

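```bash
cat > fit.py <<'E'
from h import *
from scipy.optimize import least_squares
def boxfit(Q,w,h,yaw0,c0,fixyaw=False):
    def sdf(par):
        th=np.radians(par[2]+0 if not fixyaw else yaw0); d=np.array([np.cos(th),np.sin(th)]);e=np.array([-d[1],d[0]])
        a=np.abs((Q-par[:2])@d)-w/2; b=np.abs((Q-par[:2])@e)-h/2
        return np.where((a>0)&(b>0),np.hypot(a,b),np.maximum(a,b))
    r=least_squares(sdf,[*c0,yaw0],loss='soft_l1',f_scale=0.6,x_scale=[1,1,5])
    return r.x, np.median(np.abs(sdf(r.x)))
def analyse(tag,ztip,fork_yaw=102):
    p=pickle.load(open(f'pics/{tag}.pkl','rb')); X=cloud(p)
    near=np.hypot(X[...,0]-558,X[...,1]+23)<28
    def sel(a,b): return X[near&(X[...,2]>a)&(X[...,2]<b)][:,:2]
    out={}
    for nm,(a,b),w,h in (('collar',(109,130),26,26),('cheeks',(130,152),26,26),('tongue',(ztip+14,ztip+38),25,10),('tong_eye',(ztip+8,ztip+20),25.5,10)):
        Q=sel(a,b)
        if len(Q)<6: print(nm,len(Q)); continue
        for fy in(False,True):
            x,md=boxfit(Q,w,h,fork_yaw,(558,-24),fy); print(nm,len(Q),'fix' if fy else 'free',x.round(2),'med',md.round(2))
    # neck cylinder
    Q=sel(ztip+42,ztip+60)
    if len(Q)>6:
        r=least_squares(lambda c:np.hypot(Q[:,0]-c[0],Q[:,1]-c[1])-12,[558,-24],loss='soft_l1',f_scale=.6); print('neck',len(Q),r.x.round(2))
    Q=sel(74,105)
    r=least_squares(lambda c:np.hypot(Q[:,0]-c[0],Q[:,1]-c[1])-11,[558,-24],loss='soft_l1',f_scale=.6); print('rod',len(Q),r.x.round(2))
E
python3 -c "
from fit import *
analyse('scene8',254.7-65.3)
print('scene5');analyse('scene5',300)"
```

```text
collar 85 free [558.1  -23.2  101.22] med 0.75
collar 85 fix [558.08 -23.2  102.  ] med 0.79
cheeks 107 free [559.08 -22.56 104.73] med 1.33
cheeks 107 fix [559.18 -22.5  102.  ] med 1.46
tongue 76 free [558.03 -26.04 100.62] med 0.6
tongue 76 fix [558.   -26.05 102.  ] med 0.63
tong_eye 36 free [557.97 -25.87 101.33] med 0.63
tong_eye 36 fix [557.98 -25.88 102.  ] med 0.67
neck 62 [557.84 -26.71]
rod 74 [558.62 -22.68]
scene5
collar 86 free [558.32 -23.17 103.62] med 0.85
collar 86 fix [558.22 -23.17 102.  ] med 0.87
cheeks 102 free [558.7  -22.29 101.44] med 1.54
cheeks 102 fix [558.67 -22.26 102.  ] med 1.48
tongue 0
tong_eye 0
rod 72 [558.3  -23.19]
```

Emit:
{"api": "servo_tool", "payload": {
  "steps": [
    {"x": 0,"y": 0.0026,"z": 0.0002,"wx": 0,"wy": 0,"wz": 0,"grip": 1},
    {"x": 0,"y": 0.0026,"z": 0.0002,"wx": 0,"wy": 0,"wz": 0,"grip": 1},
    {"x": 0.01,"y": 0.0026,"z": 0.0002,"wx": 0,"wy": 0,"wz": 0,"grip": 1},
    {"x": 0.016,"y": 0.0026,"z": 0.0002,"wx": 0,"wy": 0,"wz": 0,"grip": 1},
    {"x": 0.02,"y": 0.0026,"z": 0.0002,"wx": 0,"wy": 0,"wz": 0,"grip": 1},
    {"x": 0.02,"y": 0.0026,"z": 0.0002,"wx": 0,"wy": 0,"wz": 0,"grip": 1},
    {"x": 0.02,"y": 0.0026,"z": 0.0002,"wx": 0,"wy": 0,"wz": 0,"grip": 1}
  ]
}}

```text
t: 18.02
position: [557.8, -20.4, 235.0]
tool_rot: [-0.165, 1.564, 0.164]
contact_force: [0.1, 0.3, -0.8]
grip_width: 0.271
```

```bash
python3 m.py scene9 | head -2; python3 -c "
from fit import *
analyse('scene9',234.8-65.3)"
```

```text
t 18.02 pos [557.8 -20.4 235. ] yawz 12.01 tilt [ 3.e-04 -0.e+00 -1.e+00] F [ 0.1  0.3 -0.8] grip 0.271
shift xyz [ 0.0317 -0.0028 -0.0001] turn [0.01 0.02 0.01]
collar 87 free [558.2  -23.5  102.05] med 0.75
collar 87 fix [558.2  -23.49 102.  ] med 0.75
cheeks 107 free [558.64 -21.75 100.6 ] med 1.47
cheeks 107 fix [558.76 -21.98 102.  ] med 1.59
tongue 73 free [558.33 -23.98 104.28] med 0.59
tongue 73 fix [558.43 -24.02 102.  ] med 0.64
tong_eye 35 free [558.4  -23.42 104.62] med 0.7
tong_eye 35 fix [558.35 -23.29 102.  ] med 0.56
neck 59 [557.89 -23.76]
rod 70 [558.05 -22.61]
```

View pics/scene9_c.png

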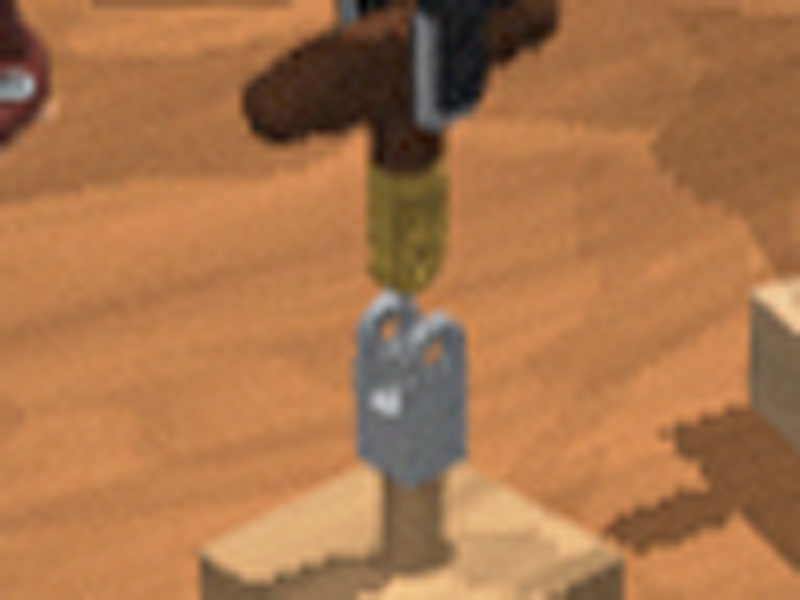

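Tongue and collar now agree within about 0.5 mm. Lowering into the slot.

Emit:
{"api": "servo_tool", "payload": {
  "steps": [
    {"x": 0.004,"y": 0,"z": 0,"wx": 0,"wy": 0,"wz": 0,"grip": 1},
    {"x": 0.008,"y": 0,"z": 0,"wx": 0,"wy": 0,"wz": 0,"grip": 1},
    {"x": 0.012,"y": 0,"z": 0,"wx": 0,"wy": 0,"wz": 0,"grip": 1},
    {"x": 0.016,"y": 0,"z": 0,"wx": 0,"wy": 0,"wz": 0,"grip": 1},
    {"x": 0.02,"y": 0,"z": 0,"wx": 0,"wy": 0,"wz": 0,"grip": 1},
    {"x": 0.024,"y": 0,"z": 0,"wx": 0,"wy": 0,"wz": 0,"grip": 1},
    {"x": 0.024,"y": 0,"z": 0,"wx": 0,"wy": 0,"wz": 0,"grip": 1},
    {"x": 0.024,"y": 0,"z": 0,"wx": 0,"wy": 0,"wz": 0,"grip": 1}
  ]
}}

```text
t: 19.08
position: [557.7, -20.4, 210.9]
tool_rot: [-0.165, 1.564, 0.164]
contact_force: [0.3, -0.1, -1.8]
grip_width: 0.272
```

```bash
python3 m.py scene10 | head -2; python3 -c "
from fit import *
analyse('scene10',211-65.3)"
```

```text
t 19.07 pos [557.7 -20.4 210.9] yawz 12.01 tilt [ 2.e-04 -1.e-04 -1.e+00] F [ 0.3 -0.1 -1.8] grip 0.272
shift xyz [ 0.0076 -0.0028 -0.    ] turn [0.01 0.01 0.01]
collar 84 free [558.26 -23.17 104.71] med 0.89
collar 84 fix [558.18 -23.19 102.  ] med 0.91
cheeks 98 free [558.32 -22.51 103.48] med 1.2
cheeks 98 fix [558.25 -22.34 102.  ] med 1.19
tongue 81 free [558.28 -23.27 103.03] med 0.91
tongue 81 fix [558.35 -23.34 102.  ] med 0.93
tong_eye 54 free [562.86 -23.87  68.1 ] med 1.79
tong_eye 54 fix [564.85 -20.07 102.  ] med 1.81
neck 54 [557.63 -23.26]
rod 72 [557.89 -23.36]
```

View pics/scene10_c.png

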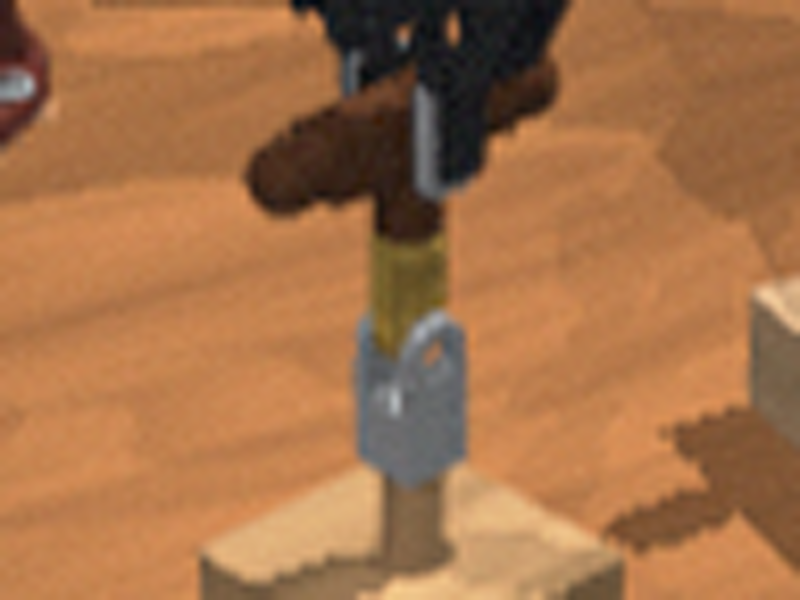

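Emit:
{"api": "servo_tool", "payload": {
  "steps": [
    {"x": 0.003,"y": 0,"z": 0,"wx": 0,"wy": 0,"wz": 0,"grip": 1},
    {"x": 0.006,"y": 0,"z": 0,"wx": 0,"wy": 0,"wz": 0,"grip": 1},
    {"x": 0.0076,"y": 0,"z": 0,"wx": 0,"wy": 0,"wz": 0,"grip": 1},
    {"x": 0.0076,"y": 0,"z": 0,"wx": 0,"wy": 0,"wz": 0,"grip": 1},
    {"x": 0.0076,"y": 0,"z": 0,"wx": 0,"wy": 0,"wz": 0,"grip": 1}
  ]
}}

```text
t: 19.75
position: [557.7, -20.4, 203.3]
tool_rot: [-0.165, 1.564, 0.165]
contact_force: [0.8, 0.2, -1.7]
grip_width: 0.273
```

```bash
python3 m.py scene11 | head -2; python3 - <<'E'
from fit import *
analyse('scene11',203.4-65.3)
p=pickle.load(open('pics/scene11.pkl','rb'))
im=p['image']; u,v=map(int,proj(p,[558,-23,165])); 
print('holes',proj(p,[558.2+.978*13,-23.2+.208*13,151]),'org',u-48,v-36)
cv2.imwrite('pics/c11.png',cv2.resize(im[v-15:v+20,u-22:u+25],(799,595),interpolation=cv2.INTER_CUBIC))
for l in('fork_hole','eye_hole'):
    print(l,[(round(a['conf'],2),np.round(np.array(a['point'])*[560,420],1)) for a in imaging.pinpoint(p,l)[:4]])
for z in (176,178,180): print(z,proj(p,[558-.0,-23,z]))
E
```

```text
t 19.75 pos [557.7 -20.4 203.3] yawz 12.01 tilt [ 1.e-04 -0.e+00 -1.e+00] F [ 0.8  0.2 -1.7] grip 0.273
shift xyz [-0.     -0.0028  0.    ] turn [0.01 0.   0.  ]
collar 84 free [557.88 -22.91 102.89] med 0.89
collar 84 fix [557.79 -22.98 102.  ] med 0.82
cheeks 96 free [558.07 -22.57 101.06] med 1.2
cheeks 96 fix [558.12 -22.42 102.  ] med 1.22
tongue 91 free [563.98 -25.53  69.39] med 2.11
tongue 91 fix [565.29 -22.51 102.  ] med 1.56
tong_eye 51 free [565.26 -23.28  91.64] med 2.55
tong_eye 51 fix [564.68 -21.94 102.  ] med 1.77
neck 53 [557.92 -23.97]
rod 67 [558.29 -23.32]
holes (np.float64(271.3699263670523), np.float64(210.79822683493902)) org 219 168
fork_hole [(0.52, array([269.2, 211.4]))]
eye_hole [(0.88, array([265.8, 207.5])), (0.71, array([173.2, 238.2])), (0.71, array([132. , 296.4]))]
176 (np.float64(267.88138037974244), np.float64(200.75265903617995))
178 (np.float64(267.87259579027926), np.float64(200.08707092196158))
180 (np.float64(267.8637942618394), np.float64(199.42016557069925))
```

View pics/c11.png

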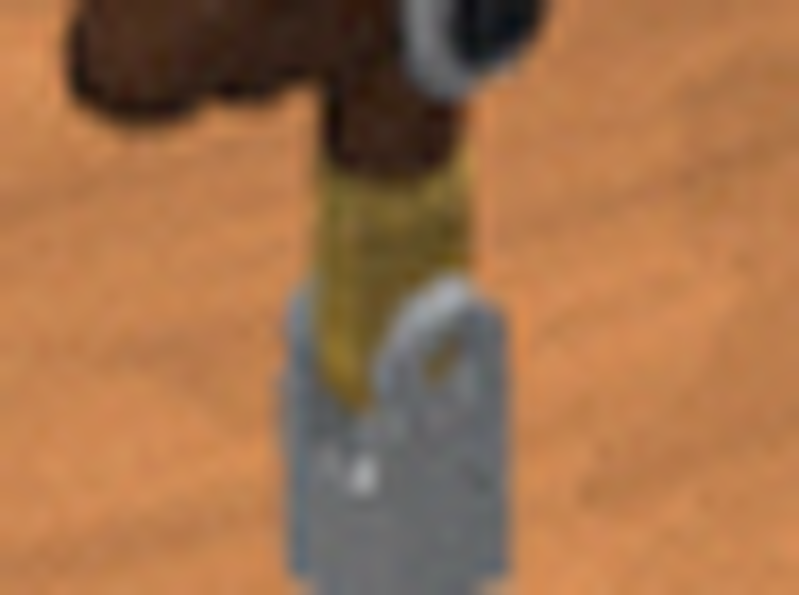

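```bash
cat > avg.py <<'E'
from fit import *
import sys
def run(tag,N=12,zt=138.0):
    Z=[];I=[]
    for i in range(N):
        p=imaging.read_camera('scene'); Z.append(p['z_map'].copy()); I.append(p['image'].astype(float))
    Z=np.array(Z); zs=np.median(np.where(Z>0,Z,np.nan),0); print('depth std',np.nanmedian(np.std(Z[:,180:240,240:300],0)))
    p['z_map']=np.nan_to_num(zs); p['image']=np.mean(I,0).astype(np.uint8); save(p,tag)
    X=cloud(p); near=np.hypot(X[...,0]-558,X[...,1]+23)<28
    th=np.radians(102); d=np.array([np.cos(th),np.sin(th)]);e=np.array([-d[1],d[0]])
    def sel(a,b): return X[near&(X[...,2]>a)&(X[...,2]<b)][:,:2]
    O=np.array([558,-23.2])
    for nm,(a,b),w,h in(('collar',(109,130),26,26),('cheek',(131,150),26,26),('tongue',(166,177),25,10)):
        Q=sel(a,b)
        if nm=='cheek':
            k=((Q-O)@e<-9.5)|(((Q-O)@d<-9)&(np.abs((Q-O)@e)>8)); Q=Q[k]
        x,md=boxfit(Q,w,h,102,(558,-24),True); x2,_=boxfit(Q,w,h,102,(558,-24),False)
        print(nm,len(Q),x[:2].round(2),'d',((x[:2]-O)@d).round(2),'e',((x[:2]-O)@e).round(2),'med',md.round(2),'free d,e,yaw',((x2[:2]-O)@d).round(2),((x2[:2]-O)@e).round(2),x2[2].round(1))
    for nm,(a,b),R_ in(('neck',(zt+42,zt+60),12),('rod',(76,105),11)):
        Q=sel(a,b)
        r=least_squares(lambda c:np.hypot(Q[:,0]-c[0],Q[:,1]-c[1])-R_,[558,-24],loss='soft_l1',f_scale=.6).x
        print(nm,len(Q),r.round(2),'d',((r-O)@d).round(2),'e',((r-O)@e).round(2))
    m=(np.hypot(X[...,0]-558,X[...,1]+23)<75)&(X[...,2]>205)&(X[...,2]<245)
    Q=X[m]; a=(Q[:,:2]-O)@d; b=(Q[:,:2]-O)@e
    for lo,hi in((-62,-45),(-45,-30),(30,45),(45,62)):
        k=(a>lo)&(a<hi)&(abs(b)<16); print('bar',lo,k.sum(),'top z',np.percentile(Q[k,2],97).round(1) if k.sum() else None)
    k=(abs(b)<14)&(abs(a)>25); print('bar ends',np.percentile(a[k],[0.5,99.5]).round(1))
    m=near&(X[...,2]>140)&(X[...,2]<170); print('cheek top z',np.sort(X[m][:,2])[-10:].round(1))
    return p,X
if __name__=='__main__': run(sys.argv[1])
E
python3 avg.py scene12; python3 - <<'E'
import cv2,pickle
p=pickle.load(open('pics/scene12.pkl','rb'))
cv2.imwrite('pics/c12.png',cv2.resize(p['image'][189:224,245:292],(799,595),interpolation=cv2.INTER_CUBIC))
E
```

```text
depth std 2.3758779
collar 80 [558.13 -23.4 ] d -0.22 e -0.09 med 0.24 free d,e,yaw -0.23 -0.06 102.6
cheek 51 [558.   -23.22] d -0.01 e 0.01 med 0.29 free d,e,yaw -0.04 0.03 102.6
tongue 25 [557.83 -23.47] d -0.22 e 0.22 med 0.13 free d,e,yaw -0.22 0.22 102.1
neck 52 [557.59 -23.55] d -0.25 e 0.48
rod 65 [557.91 -23.  ] d 0.22 e 0.05
bar -62 68 top z 233.1
bar -45 63 top z 234.2
bar 30 19 top z 227.2
bar 45 16 top z 227.0
bar ends [-61.9  54.8]
cheek top z [166.9 167.1 167.8 168.5 168.6 169.4 169.4 169.4 169.7 169.8]
```

View pics/c12.png

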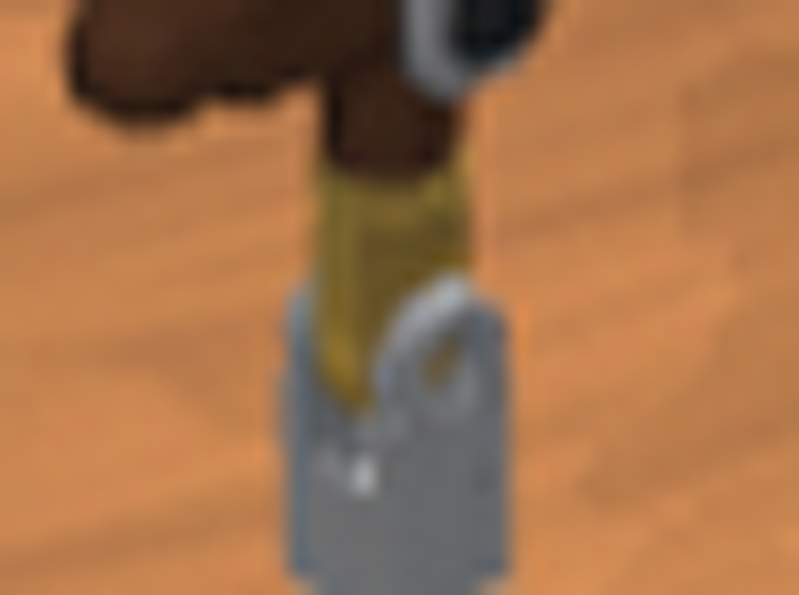

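```bash
python3 - <<'E'
from fit import *
p=pickle.load(open('pics/scene12.pkl','rb')); X=cloud(p)
cv2.imwrite('pics/c12b.png',cv2.resize(p['image'][168:213,238:298],(800,600),interpolation=cv2.INTER_CUBIC))
th=np.radians(102); d=np.array([np.cos(th),np.sin(th)]);e=np.array([-d[1],d[0]]);O=np.array([557.7,-20.4])
hsv=cv2.cvtColor(p['image'],cv2.COLOR_BGR2HSV)
m=(np.hypot(X[...,0]-558,X[...,1]+23)<75)&(X[...,2]>200)&(X[...,2]<245)&(hsv[...,1]>90)
Q=X[m]; a=(Q[:,:2]-O)@d; b=(Q[:,:2]-O)@e
for lo in range(-66,66,8):
    k=(a>lo)&(a<=lo+8)&(abs(b)<16)
    if k.sum()>3:
        q=Q[k];r=least_squares(lambda c:np.hypot(b[k]-0.0,q[:,2]-c[0])-12.5,[221],loss='soft_l1',f_scale=.5).x
        print(lo,k.sum(),'z',q[:,2].min().round(1),q[:,2].max().round(1),'b',b[k].min().round(1),b[k].max().round(1),'axis z',r.round(1))
E
```

```text
-66 35 z 214.5 231.7 b -10.4 5.1 axis z [215.]
-58 28 z 214.0 233.1 b -11.9 3.2 axis z [220.3]
-50 28 z 212.1 234.0 b -12.9 5.7 axis z [221.2]
-42 31 z 209.4 234.3 b -12.6 6.6 axis z [222.5]
-34 32 z 210.8 234.5 b -12.6 6.6 axis z [222.4]
-26 26 z 211.1 234.4 b -12.6 8.5 axis z [222.5]
-18 27 z 201.4 234.5 b -12.3 11.4 axis z [221.8]
-10 10 z 202.2 234.8 b -10.4 11.5 axis z [222.2]
-2 5 z 231.6 234.7 b 2.3 12.2 axis z [223.3]
14 7 z 212.6 227.9 b -12.6 -11.2 axis z [220.6]
22 14 z 210.7 229.4 b -12.5 -10.4 axis z [221.]
30 12 z 211.2 227.5 b -12.1 -10.4 axis z [219.5]
38 12 z 212.3 226.8 b -12.2 -8.8 axis z [220.1]
46 8 z 210.6 227.2 b -12.0 -7.7 axis z [217.9]
```

View pics/c12b.png

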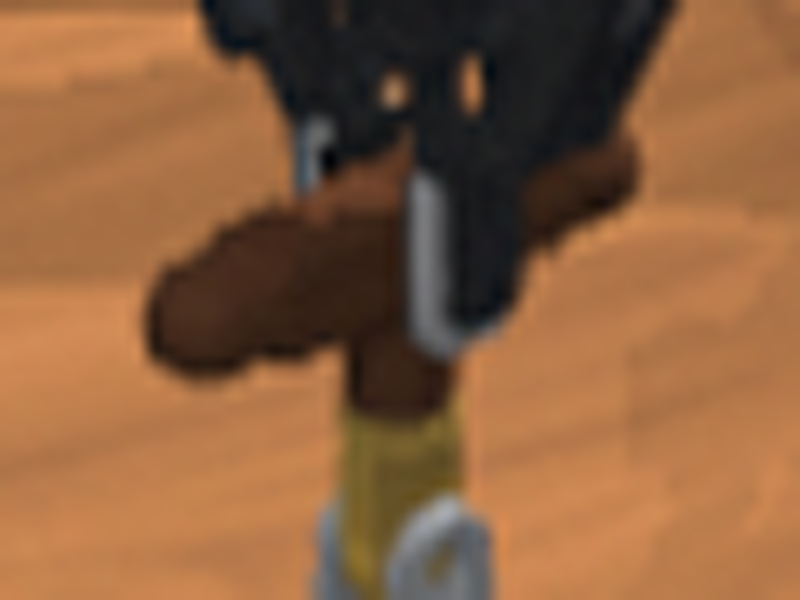

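The checks agree: offsets are about 0.2 mm, the bar is level with its top at z≈234.5 (234 expected), and the only force is the handle's weight. Handing in.

```bash
python3 - <<'E'
from h import *
goto(557.7,-20.4,203.3,12)
print(bot.close_job())
E
```

```text
t 20.5 pos [557.6 -20.3 203.2] yawz 12.01 tilt [ 0. -0. -1.] F [ 0.  -0.4 -1.8] grip 0.271
shift xyz [-0.0001 -0.0001  0.0001] turn [ 0.01 -0.    0.  ]
the job is handed in; nothing more can be done
None
```

I moved the fork shaft from the middle rack hole into the bench block, all the way to the floor of its hole, and let go. I then took the small brown handle from its stand and lowered its eye between the fork cheeks. The gripper was still holding it there when I handed the job in, at about 20.5 s.

**Last checks (12 scene frames averaged):**
- **Alignment:** tongue and fork centres agree to about 0.2 mm along both fork axes.
- **Height:** the top of the bar is at z ≈ 234.5 mm, against 234 mm expected.
- **Uprightness:** the bar is level from its near end to the middle.
- **Force:** the wrist carries about 1.8 N, roughly the handle's own weight, so it is not pressing on the fork.

**Doubts and disagreements:**
- **Camera calibration:** early on, the two cameras disagreed by up to about 4 mm, so I aligned the parts by comparing them within the scene camera alone.
- **Hole networks:** their eye and fork points differed by about 5 pixels in the last look, and I gave that less weight than the depth fits.
- **Holes not seen through:** I did not see straight through the lined-up holes. The height match comes from the grasp height.
- **Far end of the bar:** the gripper hid it, so its lower reading (about 227 mm) was set aside.

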